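# Pack pigment bottles in stack-nest bins and bolt the carrier

## Task

Pack the pigment bottles for transport: draw the carrier's hold-down bolt fully back, take out the two loose bins nested in the bottom bins, and stand every bottle upright in the bottom bins. Then set the loose bins back, one on each bottom bin but turned half round end for end, so that they rest level on the yellow ledges above the bottles instead of nesting, and slide the bolt fully home into its keeper. Leave the book, the cup and the brass weight where they are.

Things in the scene. Friction and masses are not known exactly. Their poses are not given: they have to be found in the camera images.
- carrier: carrier fixed to the bench: plywood board 12 thick, x -105 to 205, y +-110; origin on the bench midway between its two bottom bins, x along the bins towards the bolt's barrel post, y left. On the centre line between the bins stand the keeper post (x 48 to 60) and the barrel post (x 180 to 210), 28 wide, tops 173 above the bench
- bottom_a: grey stack-nest bin screwed to the carrier at its y = +65, same shape as bin_1, underside 12 above the bench. Origin: centre of its underside, z up, x along its length to its BLUE end wall, which is towards the barrel post (its x is the carrier's x)
- bottom_b: the same bin at the carrier's y = -65, the other way round: blue end away from the barrel post (its x is opposite to the carrier's)
- bolt (a joint): hold-down bolt, m: 0 = drawn fully back to its stop, 0.07 = fully home; grows towards the carrier's -x. Friction 3 N, no spring, stays put. Steel rod with crossbar 110 long (across), 16 wide, 150 to 160 above the bench. Home, the crossbar lies at carrier x 80 over both bins' ends, 6 above the rims of stacked bins (144 above the bench); drawn, at x 150, clear of them
- bolt_grip (a point): middle of the red grip standing up from the middle of the bolt's crossbar: upright block 18 x 18, from 160 to 205 above the bench; this point is 188 above the bench
- bin_1: loose open grey bin, 0.22 kg, 180 long (x) x 70 wide (y) x 70 high; origin: centre of underside, z up; +x end wall BLUE, the rest grey. z 35 to 70: 180 x 70 outside, 174 x 64 inside. z 0 to 35: 166 x 44 outside, 160 x 39 inside; floor 4 thick; step at z 35 to 38. Can be gripped across its 70 at mid-length, z 40 to 70. Starts nested in bottom_a or bottom_b, blue end over blue end
- bin_2: second loose bin, the same as bin_1. Nested as at the start, a bin's underside is 38 above that of the bin below (rim 120 above the bench). Turned half round, its foot ribs stand on the ledges below, its underside is 62 above the lower bin's, and it has 3 of play sideways and 4 lengthways either way
- bin_1_blue (a point): top of bin_1's blue end wall, 85 along its x and 70 above its underside. Every bin has four yellow ledges inside, sticking 8 in from the side walls, tops at z 62, at x 45 to 65 and -35 to -15, and four foot ribs outside the lower half (58 wide over the ribs, down to the underside) at x -65 to -45 and 15 to 35
- bin_2_blue (a point): the same point of bin_2
- book: bystander: small closed brown book, 150 x 110 x 28, lying flat; origin under its centre
- brush_mug: bystander: blue ceramic cup, 72 across, 90 high; origin under its centre
- weight: bystander: round brass weight 90 across, 50 high with a wooden knob to 80; origin under its centre
- bottle_1: squat closed pigment bottle, 0.12 kg: red block 60 long (its x) x 32 wide (its y) x 32 high, with a white cap 30 (x) x 28 (y) in the middle of its top, z 32 to 55, that can be gripped. Origin: centre of its underside, z up. Fits in a bottom bin only lengthways, two to a bin with room between. May be absent (None from the start)
- bottle_2: squat closed pigment bottle, 0.12 kg: blue block 60 long (its x) x 32 wide (its y) x 32 high, with a white cap 30 (x) x 28 (y) in the middle of its top, z 32 to 55, that can be gripped. Origin: centre of its underside, z up. Fits in a bottom bin only lengthways, two to a bin with room between. May be absent (None from the start)
- bottle_3: squat closed pigment bottle, 0.12 kg: yellow block 60 long (its x) x 32 wide (its y) x 32 high, with a white cap 30 (x) x 28 (y) in the middle of its top, z 32 to 55, that can be gripped. Origin: centre of its underside, z up. Fits in a bottom bin only lengthways, two to a bin with room between. May be absent (None from the start)
- bottle_4: squat closed pigment bottle, 0.12 kg: green block 60 long (its x) x 32 wide (its y) x 32 high, with a white cap 30 (x) x 28 (y) in the middle of its top, z 32 to 55, that can be gripped. Origin: centre of its underside, z up. Fits in a bottom bin only lengthways, two to a bin with room between. May be absent (None from the start)
There are look-alikes about, which are no part of the job. What is shaped like the bottle_1 but orange is not meant.

How it is judged (in metres and radians):
On the way, in this order (a step that is already met when the one before it is completed fails the run):
1. the bolt is drawn fully back (value of joint bolt below 0.01 m), for 0.2 s.
2. all bottles stand in the bottom bins and both loose bins rest on the ledges, turned half round (((x of bottle_1 in the frame of bottom_a between -0.07 and 0.07 m and y of bottle_1 in the frame of bottom_a between -0.012 and 0.012 m and z of bottle_1 in the frame of bottom_a between -0.001 and 0.011 m) or (x of bottle_1 in the frame of bottom_b between -0.07 and 0.07 m and y of bottle_1 in the frame of bottom_b between -0.012 and 0.012 m and z of bottle_1 in the frame of bottom_b between -0.001 and 0.011 m)) and angle between each of bottle_1, bottle_2, bottle_3, bottle_4's own z axis and vertical below 0.12 rad and ((x of bottle_2 in the frame of bottom_a between -0.07 and 0.07 m and y of bottle_2 in the frame of bottom_a between -0.012 and 0.012 m and z of bottle_2 in the frame of bottom_a between -0.001 and 0.011 m) or (x of bottle_2 in the frame of bottom_b between -0.07 and 0.07 m and y of bottle_2 in the frame of bottom_b between -0.012 and 0.012 m and z of bottle_2 in the frame of bottom_b between -0.001 and 0.011 m)) and ((x of bottle_3 in the frame of bottom_a between -0.07 and 0.07 m and y of bottle_3 in the frame of bottom_a between -0.012 and 0.012 m and z of bottle_3 in the frame of bottom_a between -0.001 and 0.011 m) or (x of bottle_3 in the frame of bottom_b between -0.07 and 0.07 m and y of bottle_3 in the frame of bottom_b between -0.012 and 0.012 m and z of bottle_3 in the frame of bottom_b between -0.001 and 0.011 m)) and ((x of bottle_4 in the frame of bottom_a between -0.07 and 0.07 m and y of bottle_4 in the frame of bottom_a between -0.012 and 0.012 m and z of bottle_4 in the frame of bottom_a between -0.001 and 0.011 m) or (x of bottle_4 in the frame of bottom_b between -0.07 and 0.07 m and y of bottle_4 in the frame of bottom_b between -0.012 and 0.012 m and z of bottle_4 in the frame of bottom_b between -0.001 and 0.011 m)) and ((x of bin_1 in the frame of bottom_a between -0.009 and 0.009 m and y of bin_1 in the frame of bottom_a between -0.007 and 0.007 m and z of bin_1 in the frame of bottom_a between 0.059 and 0.0655 m and x of bin_1_blue in the frame of bottom_a between -0.12 and -0.07 m) or (x of bin_1 in the frame of bottom_b between -0.009 and 0.009 m and y of bin_1 in the frame of bottom_b between -0.007 and 0.007 m and z of bin_1 in the frame of bottom_b between 0.059 and 0.0655 m and x of bin_1_blue in the frame of bottom_b between -0.12 and -0.07 m)) and angle between each of bin_1, bin_2's own z axis and vertical below 0.05 rad and ((x of bin_2 in the frame of bottom_a between -0.009 and 0.009 m and y of bin_2 in the frame of bottom_a between -0.007 and 0.007 m and z of bin_2 in the frame of bottom_a between 0.059 and 0.0655 m and x of bin_2_blue in the frame of bottom_a between -0.12 and -0.07 m) or (x of bin_2 in the frame of bottom_b between -0.009 and 0.009 m and y of bin_2 in the frame of bottom_b between -0.007 and 0.007 m and z of bin_2 in the frame of bottom_b between 0.059 and 0.0655 m and x of bin_2_blue in the frame of bottom_b between -0.12 and -0.07 m))), for 0.2 s.
3. the bolt is home in its keeper (value of joint bolt above 0.064 m), for 0.2 s.
At the end, for the whole second after the job is handed in: every bottle present upright (0.12 rad) on a bottom bin's floor; each loose bin level (0.05 rad) on a bottom bin's ledges, underside 59-65.5 mm above its, within 9 mm lengthways, 7 mm sideways, blue end over grey end; bolt within 6 mm of fully home; all at rest (all of step 2 and linear speed of each of bottle_1, bottle_2, bottle_3, bottle_4, bin_1, bin_2 below 0.02 m/s and value of joint bolt above 0.064 m); the robot touches nothing.
It fails at once if the book is pushed away (distance of book from where it was at the start of the episode above 0.04 m).
It fails at once if the cup is pushed away (distance of brush_mug from where it was at the start of the episode above 0.04 m).
It fails at once if the brass weight is pushed away (distance of weight from where it was at the start of the episode above 0.04 m).
Of bottle_1, bottle_2, bottle_3, bottle_4 only 2 to 4 are there at a start; the rules pass over those that are not, and their reading is None.
At some moment in a run one of bottle_1, bottle_2, bottle_3, bottle_4 may be knocked a few centimetres aside while the robot is not near it.
It also fails if it takes over 210 s, if anything falls off the work surface, if the arm or the gripper's body presses on something with over 40 N, if the wrist force passes 120 N, or if a joint passes its speed limit or range.

## Robot

A 6-joint arm with a two-finger parallel gripper is mounted at the origin on the work surface. World frame = base frame: x ahead of the robot, y to its left, z up, the work surface at z = 0. Lengths are in m, angles in degrees, forces in N, time in s.
With the tool pointing down it reaches from about 0.35 to 0.875 m from the base axis. Payload 4.2 kg.
Tool frame: the origin (TCP) lies on the centre line of the jaws, within the pads' length; the fingertips stand 17 mm ahead of it and the grasp point (between the pads) lies 2 mm behind it (tips_ahead is the distance from the TCP to the fingertips, in m); z points along the fingers, x is the direction in which the jaws open and shut, and the axes are right-handed (so a half turn about z gives the same grasp; the last joint's range is limited). The gripper opens to 85 mm and grips with 20 to 120 N. Pads are 22 mm wide; open, the fingers measure 114 mm over their backs; the gripper's body (76 mm by 85 mm) begins 54 mm behind the grasp point. The pads swing forward as they close: fully open they stand 13 mm farther back than shut.
Start: joints at [86.78, 22.042, 0.453, 0, -68.411, -14.817], TCP at [0.193, 0.594, 0.248] pointing down, gripper open.
Joint ranges: [-179.83, 179.83], [-69.29, 118.12], [-61.27, 80.66], [-181.25, 117.63], [-171.15, -9.14], [-177.46, 177.46]. Speed limits (degrees/s): [159.86, 159.86, 180, 180, 180, 180].

## Interface

Orientations are given as a 3x3 rotation matrix whose columns are the frame's x, y, z axes.
In Python, from cell import state, read_camera, hand_in, tips_ahead gives the robot as it stands.
- The arm moves only by the tool carry_out, never from a script. Its argument "deltas" is a list of rows, each a list of 4 numbers: the shift along the tool's x, y, z as a fraction of full scale, then the turn about the tool's z as a fraction of full scale. A call has 1 to 8 rows; each row is the pose to reach, as a shift and turn from the pose commanded when the call began, along the tool's axes at that moment; what a row does not reach only later rows make up. Full scale, the value 1, is 250 mm for a shift and 90 degrees for a turn. A row lasts 1/12 s, in which the tool goes at most 41.7 mm and 7.16 degrees, less where a joint would pass 70% of its speed; a pose out of reach is approached as far as the arm can. A call with a number of a shift or a turn outside -1 to 1 is refused whole. A call with a gripper value outside its range is refused whole. "fingers" is the closure, from 0 (fully open) to 1 (shut), set as the call begins (left out, the last holds). The fingers move at their own pace and stop on an object; "force" is the grip in N (left out, the last holds). Time passes only in rows, so rows that repeat a pose let the fingers close. It gives the time, the measured TCP pose, the force and the opening at its end, in the units of the state.
- state(): the state, without advancing time (a new reading comes with each control period).
- read_camera(name): name is "scene" or "top"; returns a dict with "frame" (480x640x3 uint8, blue, green, red), "fovy" (degrees; the focal length in pixels is half the picture's height over the tangent of half this angle, whatever the lens; pixels are square), "cx", "cy" (the principal point, pixels), "k1" (the pictures are not rectified: a ray, as slopes to the right and down, at radius r is drawn at 1 + k1 r^2 times it, then the intrinsics apply), "world_from_camera" (4x4, takes a point from camera to world coordinates). Camera axes: x right, y up, looking along -z (the intrinsics and any distortion apply to the point x, -y, -z); pixel columns grow to the right and rows downward; lengths in m; the calibration is good to about 2 mm. A picture is of the moment at which its call begins. There is no depth.
- hand_in(): hands the job in, once; it reports no verdict.
The state is a dict: "t": time; "joints": joint angles; "joint_vel": joint speeds; "effort": joint torques, N m; "tool_pos": TCP position; "tool_rot": TCP orientation; "wrist_force": force on the tool from outside, world axes, zero at the start; "ft_torque": the same for the moment, N m; "grip_width": finger opening in m.
Only numpy, scipy, OpenCV 4.12 (cv2) and the standard library are available. Lean on these libraries where they do the work, as an engineer would, in place of code of your own. Each camera call takes 0.05 s, during which the arm holds its last target. There are 200 camera calls.

## Working session

There is one attempt and no reset: what is moved stays moved. The work goes in short steps, Python scripts to look and compute and a tool call to move; the robot and the scene stay as the last step left them, time stands still between calls to the robot, and variables do not carry over. Pictures are saved under pics/ and viewed, about 12 in all and at most 16, crops included, and the job is handed in when it is done.

Besides the shell and the picture viewer there is one more tool, called as a command line: name --pt "numbers of a row" for each row, then --argument value for the rest. carry_out: Moves the arm, as the interface text tells. Its arguments: {"type":"object","properties":{"deltas":{"type":"array"},"fingers":{"type":"number"},"force":{"type":"number"}},"required":["deltas"]}

```bash
mkdir -p pics; ls
python3 - <<'E'
from cell import *
import cv2
for n in("scene","top"):
    c=read_camera(n); cv2.imwrite(f"pics/{n}0.png",c["frame"])
    print(n,c["fovy"],c["cx"],c["cy"],c["k1"],c["world_from_camera"])
s=state();print(s["t"],s["tool_pos"],s["tool_rot"],s["grip_width"])
E
```

```text
pics
scene 51.00682167167543 319.68782699561183 242.70728505682845 -0.079946779271549 [[-0.52373241 -0.58835603  0.61606943  1.15548123]
 [ 0.85178723 -0.37251128  0.36836648  0.4214585 ]
 [ 0.01276217  0.71768553  0.69625039  0.79135125]
 [ 0.          0.          0.          1.        ]]
top 57.3439367798386 326.11909027425406 236.45731945773258 -0.09056865089716444 [[-0.00988376  0.99360782 -0.11245363  0.48182809]
 [-0.99971739 -0.00738721  0.02259578  0.08939172]
 [ 0.02162062  0.11264518  0.99340003  0.92635402]
 [ 0.          0.          0.          1.        ]]
0.1 [0.19332882 0.59384452 0.24733083] [[-3.09726202e-01 -9.50825645e-01 -5.22131360e-04]
 [-9.50823802e-01  3.09726631e-01 -1.87403961e-03]
 [ 1.94360291e-03 -8.39842467e-05 -9.99998108e-01]] 0.08537146679579581
```

View pics/scene0.png

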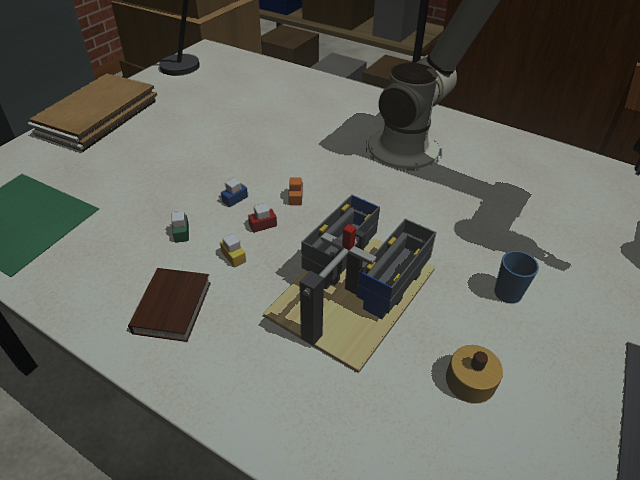

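View pics/top0.png

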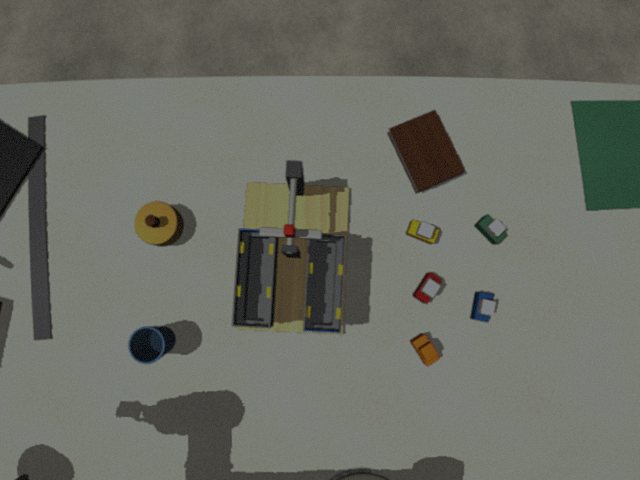

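The top view shows the red (429,287), blue (484,306), yellow (423,230) and green (491,229) bottles. The orange look-alike is at (425,348). Both bins have eight visible yellow ledges, and the red bolt grip is at (289,230). I'll measure from the ledges and the bottle colours.

```bash
cat > h.py <<'E'
import numpy as np, cv2
from cell import *
def cast(c,px,z):
    "pixels Nx2 -> world points on plane z"
    f=240/np.tan(np.radians(c["fovy"]/2)); K=np.array([[f,0,c["cx"]],[0,f,c["cy"]],[0,0,1.]])
    # drawn = ray*(1+k1 r^2)
    u=cv2.undistortPoints(np.float64(px).reshape(-1,1,2),K,np.array([c["k1"],0,0,0.]))[:,0]
    T=c["world_from_camera"]; d=np.c_[u[:,0],-u[:,1],-np.ones(len(u))]@T[:3,:3].T
    o=T[:3,3]; return o+d*((z-o[2])/d[:,2])[:,None]
HUE={"red":(0,6),"orange":(7,17),"yellow":(21,32),"green":(60,95),"blue":(100,125)}
def mask(fr,col,smin=110,vmin=40):
    h=cv2.cvtColor(fr,cv2.COLOR_BGR2HSV); lo,hi=HUE[col]
    m=cv2.inRange(h,(lo,smin,vmin),(hi,255,255))
    if col=="red": m|=cv2.inRange(h,(172,smin,vmin),(180,255,255))
    return m
def blobs(m,amin=8):
    n,l,s,c=cv2.connectedComponentsWithStats(m)
    return [(c[i],s[i],l==i) for i in range(1,n) if s[i,4]>=amin]
def fit(P,Q):
    "rigid 2D: Q = R P + t"
    p,q=P.mean(0),Q.mean(0); a=P-p;b=Q-q
    th=np.arctan2((a[:,0]*b[:,1]-a[:,1]*b[:,0]).sum(),(a*b).sum())
    R=np.array([[np.cos(th),-np.sin(th)],[np.sin(th),np.cos(th)]]); return th,R,q-R@p
def go(x,y,z,yaw=None):
    "print the shift/turn fractions to put TCP at x,y,z with tool x axis at world yaw deg (mod 180)"
    s=state(); R=np.array(s["tool_rot"]); d=R.T@(np.array([x,y,z])-s["tool_pos"])
    t=0; cur=np.degrees(np.arctan2(R[1,0],R[0,0]))
    if yaw is not None: t=-((yaw-cur+90)%180-90)
    print("at",np.round(s["tool_pos"],4),"yaw %.1f j6 %.0f"%(cur,s["joints"][5]),"-> delta",np.round(d/.25,3),"turn %.3f"%(t/90),"width %.3f"%s["grip_width"],"t",s["t"])
E
python3 - <<'E'
from h import *
print(tips_ahead if not callable(tips_ahead) else [tips_ahead()])
c=read_camera("top");fr=c["frame"]
for col in HUE:
    print(col,[(np.round(b[0]).astype(int).tolist(),int(b[1][4])) for b in blobs(mask(fr,col)) if b[1][4]<900])
cv2.imwrite("pics/crop1.png",cv2.resize(fr[160:380,220:520],None,fx=2.6,fy=2.6,interpolation=cv2.INTER_CUBIC))
E
```

```text
0.017
red [([426, 158], 9), ([435, 161], 10), ([289, 230], 107), ([425, 288], 245)]
orange [([150, 220], 71), ([425, 349], 435)]
yellow [([420, 232], 255), ([241, 248], 54), ([271, 249], 41), ([310, 268], 50), ([340, 269], 53), ([238, 290], 53), ([268, 292], 41), ([308, 311], 54), ([338, 313], 50)]
green [([484, 222], 58), ([496, 237], 45)]
blue [([249, 230], 36), ([481, 306], 245), ([157, 342], 206), ([138, 330], 14), ([322, 330], 66), ([133, 350], 44)]
```

View pics/crop1.png

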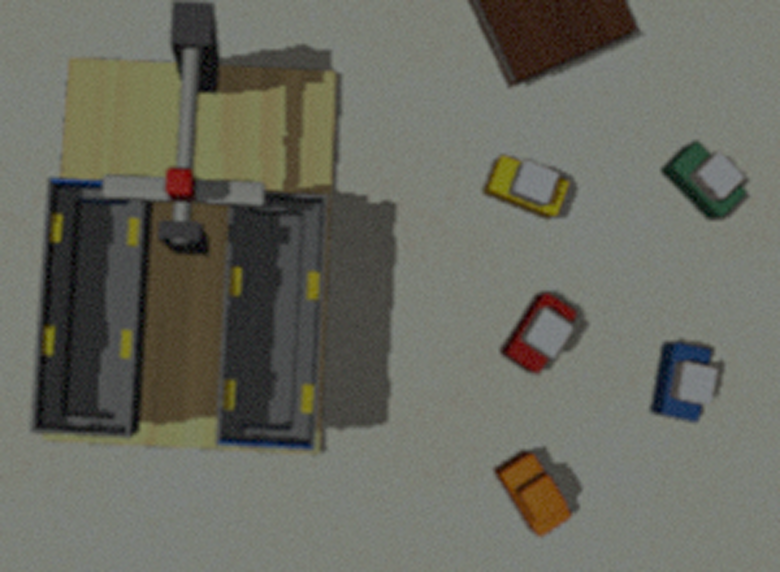

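The crop shows four white-capped bottles and the orange bottle with its own orange cap, which stays where it is. Next I'll compute the poses.

```bash
cat >> h.py <<'E'
HUE["green"]=(55,95)
def bottle(c,col,near=None):
    fr=c["frame"]; m=mask(fr,col,{"green":75}.get(col,100),30); g=np.zeros_like(m)
    if near is None: g[180:420,395:540]=255
    else: cv2.circle(g,near,25,255,-1)
    m=cv2.morphologyEx(m&g,cv2.MORPH_CLOSE,np.ones((5,5)))
    b=max(blobs(m),key=lambda b:b[1][4]); u,v=b[0]
    h=cv2.cvtColor(fr,cv2.COLOR_BGR2HSV); w=cv2.inRange(h,(0,0,145),(180,60,255)); g[:]=0; cv2.circle(g,(int(u),int(v)),22,255,-1)
    cap=max(blobs(w&g),key=lambda b:b[1][4])
    pts=lambda bb:np.argwhere(bb[2])[:,::-1]
    P=cast(c,np.r_[pts(b)],.02); Q=cast(c,pts(cap),.055)
    r=cv2.minAreaRect(np.float32(np.r_[P[:,:2],cast(c,pts(cap),.032)[:,:2]])*1000); rb=cv2.minAreaRect(np.float32(P[:,:2])*1000)
    rc=cv2.minAreaRect(np.float32(Q[:,:2])*1000)
    def ang(r): 
        q=cv2.boxPoints(r); e=max(q[1]-q[0],q[2]-q[1],key=np.linalg.norm); return np.degrees(np.arctan2(e[1],e[0]))%180
    print(col,"px",np.round(b[0]),np.round(cap[0]),"cap xy",np.round(cast(c,[cap[0]],.055)[0,:2],4),"ang body %.0f all %.0f cap %.0f"%(ang(rb),ang(r),ang(rc)%90),"body",np.round(rb[1]),"cap",np.round(rc[1]),cap[1][4])
def carrier(c,zl,swap=False):
    "from 8 ledges at height zl (ledge columns of the bins whose blue ends are as at start unless swap)"
    m=mask(c["frame"],"yellow"); m[:,:225]=0; m[:,355:]=0
    B=[b for b in blobs(m,12)]
    px=np.array([b[0] for b in B]); W=cast(c,px,zl)[:,:2]
    s=-1 if swap else 1
    M=np.array([[s*55,93],[s*55,37],[-s*25,93],[-s*25,37],[-s*55,-37],[-s*55,-93],[s*25,-37],[s*25,-93]])/1000
    t=np.array([.40,.165]); 
    return px,W,M
E
python3 - <<'E'
from h import *
c=read_camera("top")
px,W,M=carrier(c,.112)
import itertools
from scipy.optimize import linear_sum_assignment as lsa
print(px.round().tolist(),len(W))
t=W.mean(0)-M.mean(0)
for _ in range(5):
    C=np.linalg.norm((M+t if _==0 else M@R.T+t)[:,None]-W[None],axis=2); i,j=lsa(C); th,R,t=fit(M[i],W[j])
print("carrier",t,np.degrees(th),"res mm",(1000*(W[j]-(M[i]@R.T+t))).round(1).tolist())
for k in(.08,.15): print("grip pred",k,R@[k,0]+t)
g=[b for b in blobs(mask(c["frame"],"red")) if abs(b[0][0]-289)<8 and abs(b[0][1]-230)<10][0]
print("grip top",cast(c,[g[0]],.2))
for col in("red","blue","yellow","green"): bottle(c,col)
go(*(R@[.08,0]+t),.3,np.degrees(th))
E
```

```text
[[241.0, 247.0], [271.0, 249.0], [310.0, 268.0], [340.0, 269.0], [238.0, 290.0], [268.0, 292.0], [308.0, 311.0], [338.0, 313.0]] 8
carrier [0.49388962 0.13981804] -3.726753655550115 res mm [[0.0, -0.3], [0.4, 1.1], [0.0, -0.4], [0.8, 0.1], [-0.4, -0.8], [0.1, 0.1], [-1.0, -0.4], [0.0, 0.4]]
grip pred 0.08 [0.57372045 0.13461818]
grip pred 0.15 [0.64357243 0.1300683 ]
grip top [[0.57494307 0.13475105 0.2       ]]Traceback (most recent call last):
  File "<stdin>", line 14, in <module>
  File "h.py", line 38, in bottle
    cap=max(blobs(w&g),key=lambda b:b[1][4])
ValueError: max() iterable argument is empty
```

```bash
python3 - <<'E'
from h import *
c=read_camera("top");h=cv2.cvtColor(c["frame"],cv2.COLOR_BGR2HSV)
for u,v in((430,287),(487,307),(425,229),(496,228),(450,260),(500,260)): print(u,v,h[v-2:v+3,u-2:u+3].reshape(-1,3).mean(0).round())
import re
s=open("h.py").read(); t=int((h[287,430,2]))
E
grep -n "0,0,145" h.py
```

```text
430 287 [100.  12. 128.]
487 307 [100.  11. 128.]
425 229 [102.  11. 128.]
496 228 [ 98.  12. 128.]
450 260 [ 48.  15. 126.]
500 260 [ 43.  16. 126.]
37:    h=cv2.cvtColor(fr,cv2.COLOR_BGR2HSV); w=cv2.inRange(h,(0,0,145),(180,60,255)); g[:]=0; cv2.circle(g,(int(u),int(v)),22,255,-1)
```

```bash
python3 - <<'E'
s=open("h.py").read()
s=s.replace("w=cv2.inRange(h,(0,0,145),(180,60,255));","fb=cv2.medianBlur(fr,3).astype(int); w=np.uint8(255*((fb[...,0]-fb[...,2]>1)&(h[...,1]<60)&(h[...,2]>105))); w=cv2.morphologyEx(w,cv2.MORPH_OPEN,np.ones((5,5)));")
open("h.py","w").write(s)
E
cat > b.py <<'E'
from h import *
import sys
c=read_camera("top")
for col in sys.argv[1:]: bottle(c,col)
E
python3 b.py red blue yellow green; python3 -c "
from h import *
go(.5741,.1347,.26,-3.7)"
```

```text
red px [425. 288.] [431. 288.] cap xy [ 0.4755 -0.1385] ang body 146 all 146 cap 88 body [35. 61.] cap [24. 24.] 139
blue px [480. 306.] [488. 307.] cap xy [ 0.4361 -0.255 ] ang body 167 all 167 cap 88 body [37. 58.] cap [23. 24.] 132
yellow px [420. 232.] [426. 230.] cap xy [ 0.593  -0.1316] ang body 68 all 68 cap 88 body [62. 35.] cap [27. 23.] 143
green px [488. 229.] [497. 227.] cap xy [ 0.5976 -0.2803] ang body 43 all 44 cap 87 body [60. 36.] cap [23. 25.] 123
at [0.1934 0.5941 0.248 ] yaw -108.0 j6 -15 -> delta [ 1.276 -2.017 -0.047] turn 0.841 width 0.086 t 0.3
```

carry_out --pt "0.63 -1.0 -0.04 0" --pt "0.63 -1.0 -0.04 0" --pt "0.63 -1.0 -0.04 0" --pt "0.63 -1.0 -0.04 0" --pt "0.63 -1.0 -0.04 0" --pt "0.63 -1.0 -0.04 0" --pt "0.63 -1.0 -0.04 0" --pt "0.63 -1.0 -0.04 0" --fingers 0

```text
t: 0.97
tool_pos: [0.385, 0.3627, 0.2589]
tool_rot: [[-0.315, -0.949, 0.0], [-0.949, 0.315, -0.001], [0.001, -0.0, -1.0]]
wrist_force: [-0.0, -0.3, -1.0]
grip_width: 0.0854
```

carry_out --pt "0.64 -1.0 0 -0.08" --pt "0.64 -1.0 0 -0.16" --pt "0.64 -1.0 0 -0.16" --pt "0.64 -1.0 0 -0.16" --pt "0.64 -1.0 0 -0.16" --pt "0.64 -1.0 0 -0.16" --pt "0.64 -1.0 0 -0.16" --pt "0.64 -1.0 0 -0.16"

```text
t: 1.63
tool_pos: [0.573, 0.134, 0.2579]
tool_rot: [[-0.068, -0.998, 0.0], [-0.998, 0.068, -0.001], [0.001, -0.0, -1.0]]
wrist_force: [0.9, 1.0, 0.6]
grip_width: 0.0857
```

```bash
python3 -c "
from h import *
go(.5743,.1347,.187,86.3)"
```

```text
at [0.573  0.134  0.2579] yaw -93.9 j6 57 -> delta [-0.003 -0.005  0.284] turn -0.002 width 0.086 t 1.6333
```

carry_out --pt "0 0 0.1 0" --pt "0 -0.004 0.2 0" --pt "0 -0.004 0.284 0" --pt "0 -0.004 0.284 0"

```text
t: 1.97
tool_pos: [0.5688, 0.1366, 0.1824]
tool_rot: [[-0.065, -0.998, -0.009], [-0.998, 0.065, -0.003], [0.004, 0.009, -1.0]]
wrist_force: [-1.1, 0.5, -1.2]
grip_width: 0.0854
```

carry_out --pt "0 0 0 0" --pt "0 0 0 0" --pt "0 0 0 0" --pt "0 0 0 0" --pt "0 0 0 0" --pt "0 0 0 0" --pt "0 0 0 0" --pt "0 0 0 0" --fingers 1 --force 40

```text
t: 2.63
tool_pos: [0.5714, 0.1351, 0.1889]
tool_rot: [[-0.063, -0.998, -0.0], [-0.998, 0.063, -0.004], [0.004, 0.0, -1.0]]
wrist_force: [-0.3, -7.5, 3.9]
grip_width: 0.0177
```

carry_out --pt "0 -0.05 0 0" --pt "0 -0.1 0 0" --pt "0 -0.15 0 0" --pt "0 -0.2 0 0" --pt "0 -0.25 0 0" --pt "0 -0.28 0 0" --pt "0 -0.29 0 0" --pt "0 -0.29 0 0"

```text
t: 3.3
tool_pos: [0.6391, 0.1311, 0.1888]
tool_rot: [[-0.064, -0.998, -0.012], [-0.998, 0.064, -0.004], [0.005, 0.012, -1.0]]
wrist_force: [-16.1, -2.4, 10.6]
grip_width: 0.0174
```

carry_out --pt "0 -0.02 0 0" --pt "0 -0.02 0 0" --pt "0 -0.02 0 0" --pt "0 -0.02 0 0" --pt "0 -0.02 0 0"

```text
t: 3.72
tool_pos: [0.6395, 0.131, 0.1887]
tool_rot: [[-0.064, -0.998, -0.021], [-0.998, 0.064, -0.005], [0.006, 0.021, -1.0]]
wrist_force: [-27.5, 0.1, 17.1]
grip_width: 0.0174
```

carry_out --pt "0 0.02 0 0" --pt "0 0.02 0 0" --pt "0 0.02 0 0" --pt "0 0.02 -0.1 0" --pt "0 0.02 -0.4 0" --pt "0 0.02 -0.4 0" --pt "0 0.02 -0.4 0" --fingers 0

```text
t: 4.3
tool_pos: [0.6481, 0.1333, 0.2966]
tool_rot: [[-0.063, -0.998, 0.017], [-0.998, 0.063, 0.003], [-0.004, -0.016, -1.0]]
wrist_force: [0.4, -0.2, 1.9]
grip_width: 0.0856
```

```bash
python3 -c "
from h import *
c=read_camera('top')
for b in blobs(mask(c['frame'],'red'),40): print(b[0],b[1][4],cast(c,[b[0]],.2))
t=np.array([.4939,.1398]);a=np.radians(-3.73);R=np.array([[np.cos(a),-np.sin(a)],[np.sin(a),np.cos(a)]])
A=R@[0,.065]+t;B=R@[0,-.065]+t;print(A,B)
go(*A,.26,86.3)
go(*B,.26,86.3)"
```

```text
[291.44274809 191.73282443] 131 [[0.64033271 0.13056696 0.2       ]]
[433.51351351 277.27027027] 74 [[ 0.49421943 -0.1056021   0.2       ]]
[421.79338843 295.90082645] 121 [[ 0.46366219 -0.08485132  0.2       ]]
[0.49812856 0.20466231] [0.48967144 0.07493769]
at [0.6466 0.1334 0.2927] yaw -93.6 j6 61 -> delta [-0.246  0.612  0.125] turn 0.001 width 0.086 t 4.35
at [0.6466 0.1334 0.2927] yaw -93.6 j6 61 -> delta [0.274 0.613 0.123] turn 0.001 width 0.086 t 4.35
```

carry_out --pt "0.274 0.633 0.12 0" --pt "0.274 0.633 0.12 0" --pt "0.274 0.633 0.12 0" --pt "0.274 0.633 0.12 0" --pt "0.274 0.633 0.12 0" --pt "0.274 0.633 0.12 0" --pt "0.274 0.633 0.12 0"

```text
t: 4.93
tool_pos: [0.4822, 0.0746, 0.2576]
tool_rot: [[-0.063, -0.998, 0.001], [-0.998, 0.063, 0.0], [-0.0, -0.001, -1.0]]
wrist_force: [0.6, -0.0, 0.2]
grip_width: 0.0853
```

```bash
python3 -c "
from h import *
go(.4847,.0753,.108,86.3)"
```

```text
at [0.4822 0.0746 0.2576] yaw -93.6 j6 58 -> delta [-0.003 -0.009  0.598] turn 0.001 width 0.085 t 4.9333
```

carry_out --pt "-0.003 -0.009 0.15 0" --pt "-0.003 -0.009 0.3 0" --pt "-0.003 -0.009 0.4 0" --pt "-0.003 -0.009 0.5 0" --pt "-0.003 -0.009 0.55 0" --pt "-0.003 -0.009 0.598 0" --pt "-0.003 -0.009 0.598 0" --pt "-0.003 -0.009 0.598 0"

```text
t: 5.6
tool_pos: [0.4853, 0.0756, 0.1071]
tool_rot: [[-0.063, -0.998, -0.001], [-0.998, 0.063, -0.001], [0.001, 0.001, -1.0]]
wrist_force: [0.8, 0.1, 0.2]
grip_width: 0.0855
```

carry_out --pt "0 0 0 0" --pt "0 0 0 0" --pt "0 0 0 0" --pt "0 0 0 0" --pt "0 0 0 0" --pt "0 0 0 0" --fingers 1 --force 40

```text
t: 6.1
tool_pos: [0.4851, 0.0757, 0.1088]
tool_rot: [[-0.063, -0.998, 0.003], [-0.998, 0.063, 0.001], [-0.001, -0.003, -1.0]]
wrist_force: [1.4, 0.6, 3.9]
grip_width: 0.0689
```

carry_out --pt "0 0 -0.05 0" --pt "0 0 -0.15 0" --pt "0 0 -0.3 0" --pt "0 0 -0.45 0" --pt "0 0 -0.5 0" --pt "0 0 -0.5 0" --pt "0 0 -0.5 0"

```text
t: 6.68
tool_pos: [0.4829, 0.075, 0.2322]
tool_rot: [[-0.064, -0.998, -0.002], [-0.998, 0.064, 0.001], [-0.001, 0.002, -1.0]]
wrist_force: [-0.3, 0.2, -2.9]
grip_width: 0.0696
```

```bash
python3 -c "
from h import *
go(.49,-.38,.06,86.3)"
```

```text
at [0.4829 0.075  0.2322] yaw -93.7 j6 58 -> delta [ 1.815 -0.146  0.687] turn 0.000 width 0.070 t 6.6833
```

carry_out --pt "0.1 -0.01 0 0" --pt "0.25 -0.02 0 0" --pt "0.4 -0.03 0 0" --pt "0.55 -0.04 0 0" --pt "0.7 -0.05 0 0" --pt "0.85 -0.07 0 0" --pt "1.0 -0.08 0 0" --pt "1.0 -0.08 0 0"

```text
t: 7.35
tool_pos: [0.486, -0.1802, 0.2295]
tool_rot: [[-0.07, -0.998, -0.007], [-0.998, 0.07, -0.0], [0.001, 0.007, -1.0]]
wrist_force: [0.9, 0.6, -1.5]
grip_width: 0.0692
```

carry_out --pt "0.15 -0.01 0 0" --pt "0.3 -0.02 0 0" --pt "0.45 -0.03 0 0" --pt "0.6 -0.05 0 0" --pt "0.75 -0.06 0 0" --pt "0.815 -0.066 0 0" --pt "0.815 -0.066 0.1 0" --pt "0.815 -0.066 0.2 0"

```text
t: 8.02
tool_pos: [0.4907, -0.3808, 0.18]
tool_rot: [[-0.066, -0.998, -0.002], [-0.998, 0.066, 0.002], [-0.002, 0.002, -1.0]]
wrist_force: [0.1, 0.9, -2.8]
grip_width: 0.0691
```

```bash
python3 -c "
from h import *
go(.49,-.38,.0585,86.3)"
```

```text
at [ 0.4907 -0.3808  0.18  ] yaw -93.8 j6 109 -> delta [-0.002  0.002  0.486] turn -0.001 width 0.069 t 8.0167
```

carry_out --pt "0 0 0.15 0" --pt "0 0 0.3 0" --pt "0 0 0.4 0" --pt "0 0 0.44 0" --pt "0 0 0.46 0" --pt "0 0 0.475 0" --pt "0 0 0.482 0" --pt "0 0 0.482 0"

```text
t: 8.68
tool_pos: [0.4924, -0.3802, 0.0634]
tool_rot: [[-0.063, -0.998, 0.002], [-0.998, 0.063, -0.001], [0.001, -0.002, -1.0]]
wrist_force: [-0.7, 0.7, -1.1]
grip_width: 0.069
```

carry_out --pt "0 0 0 0" --pt "0 0 0 0" --pt "0 0 0 0" --pt "0 0 -0.1 0" --pt "0 0 -0.3 0" --pt "0 0 -0.5 0" --pt "0 0 -0.7 0" --pt "0 0 -0.7 0" --fingers 0

```text
t: 9.35
tool_pos: [0.4929, -0.3811, 0.2439]
tool_rot: [[-0.063, -0.998, 0.008], [-0.998, 0.063, -0.005], [0.005, -0.008, -1.0]]
wrist_force: [0.3, -0.3, 1.0]
grip_width: 0.0856
```

```bash
python3 -c "
from h import *
go(.4931,.2050,.26,86.3)"
```

```text
at [ 0.4929 -0.3811  0.2439] yaw -93.6 j6 109 -> delta [-2.339  0.146 -0.076] turn 0.001 width 0.086 t 9.35
```

carry_out --pt "-1.0 0.062 -0.08 0" --pt "-1.0 0.062 -0.08 0" --pt "-1.0 0.062 -0.08 0" --pt "-1.0 0.062 -0.08 0" --pt "-1.0 0.062 -0.08 0" --pt "-1.0 0.062 -0.08 0" --pt "-1.0 0.062 -0.08 0"

```text
t: 9.93
tool_pos: [0.4923, -0.1244, 0.2594]
tool_rot: [[-0.057, -0.998, 0.004], [-0.998, 0.057, 0.001], [-0.001, -0.004, -1.0]]
wrist_force: [-0.4, -1.1, -0.6]
grip_width: 0.0854
```

carry_out --pt "-1.0 0.062 0 0" --pt "-1.0 0.062 0 0" --pt "-1.0 0.062 0 0" --pt "-1.0 0.062 0 0" --pt "-1.0 0.062 0 0" --pt "-1.0 0.062 0 0" --pt "-1.0 0.062 0 0"

```text
t: 10.52
tool_pos: [0.493, 0.1264, 0.2582]
tool_rot: [[-0.057, -0.998, 0.003], [-0.998, 0.057, 0.002], [-0.002, -0.003, -1.0]]
wrist_force: [0.2, -0.7, 0.5]
grip_width: 0.0852
```

carry_out --pt "-0.339 0.022 0 0" --pt "-0.339 0.022 0 0" --pt "-0.339 0.022 0 0" --pt "-0.339 0.022 0 0" --pt "-0.339 0.022 0 0"

```text
t: 10.93
tool_pos: [0.4922, 0.2057, 0.2576]
tool_rot: [[-0.063, -0.998, 0.0], [-0.998, 0.063, 0.0], [-0.0, -0.0, -1.0]]
wrist_force: [0.4, -0.3, -0.6]
grip_width: 0.0854
```

```bash
python3 -c "
from h import *
go(.4931,.2050,.108,86.3)"
```

```text
at [0.4922 0.2057 0.2576] yaw -93.6 j6 46 -> delta [ 0.003 -0.004  0.598] turn 0.001 width 0.085 t 10.9333
```

carry_out --pt "0.003 -0.004 0.15 0" --pt "0.003 -0.004 0.3 0" --pt "0.003 -0.004 0.4 0" --pt "0.003 -0.004 0.5 0" --pt "0.003 -0.004 0.55 0" --pt "0.003 -0.004 0.598 0" --pt "0.003 -0.004 0.598 0" --pt "0.003 -0.004 0.598 0"

```text
t: 11.6
tool_pos: [0.4934, 0.2038, 0.1079]
tool_rot: [[-0.065, -0.998, -0.0], [-0.998, 0.065, -0.001], [0.001, 0.0, -1.0]]
wrist_force: [-0.1, 0.1, 0.3]
grip_width: 0.0857
```

carry_out --pt "0 0 0 0" --pt "0 0 0 0" --pt "0 0 0 0" --pt "0 0 0 0" --pt "0 0 0 0" --pt "0 0 0 0" --fingers 1 --force 40

```text
t: 12.1
tool_pos: [0.494, 0.2051, 0.1094]
tool_rot: [[-0.063, -0.998, 0.002], [-0.998, 0.063, 0.001], [-0.001, -0.002, -1.0]]
wrist_force: [0.4, -2.5, 6.6]
grip_width: 0.0691
```

carry_out --pt "0 0 -0.05 0" --pt "0 0 -0.15 0" --pt "0 0 -0.3 0" --pt "0 0 -0.45 0" --pt "0 0 -0.6 0" --pt "0 0 -0.7 0" --pt "0 0 -0.7 0" --pt "0 0 -0.7 0"

```text
t: 12.77
tool_pos: [0.4931, 0.2056, 0.284]
tool_rot: [[-0.064, -0.998, 0.002], [-0.998, 0.064, 0.003], [-0.003, -0.002, -1.0]]
wrist_force: [0.1, -0.8, -2.7]
grip_width: 0.0693
```

```bash
python3 -c "
from h import *
go(.49,-.50,.28,86.3)"
```

```text
at [0.4931 0.2056 0.284 ] yaw -93.6 j6 46 -> delta [ 2.817 -0.167  0.007] turn 0.001 width 0.069 t 12.7667
```

carry_out --pt "0.1 -0.005 0 0" --pt "0.25 -0.015 0 0" --pt "0.4 -0.025 0 0" --pt "0.55 -0.033 0 0" --pt "0.7 -0.04 0 0" --pt "0.85 -0.05 0 0" --pt "1.0 -0.06 0 0" --pt "1.0 -0.06 0 0"

```text
t: 13.43
tool_pos: [0.4903, -0.05, 0.2804]
tool_rot: [[-0.07, -0.998, -0.006], [-0.998, 0.07, -0.001], [0.002, 0.006, -1.0]]
wrist_force: [-0.7, 0.8, -1.8]
grip_width: 0.069
```

carry_out --pt "0.15 -0.01 0 0" --pt "0.3 -0.02 0 0" --pt "0.45 -0.03 0 0" --pt "0.6 -0.035 0 0" --pt "0.75 -0.045 0 0" --pt "0.9 -0.055 0 0" --pt "1.0 -0.06 0 0" --pt "1.0 -0.06 0 0"

```text
t: 14.1
tool_pos: [0.4903, -0.299, 0.2795]
tool_rot: [[-0.068, -0.998, -0.005], [-0.998, 0.068, 0.001], [-0.001, 0.005, -1.0]]
wrist_force: [0.6, 0.6, -1.2]
grip_width: 0.0692
```

carry_out --pt "0.15 -0.01 0 0" --pt "0.3 -0.02 0 0" --pt "0.45 -0.03 0 0" --pt "0.6 -0.035 0 0" --pt "0.7 -0.045 0 0" --pt "0.8 -0.05 0 0" --pt "0.817 -0.05 0 0" --pt "0.817 -0.05 0.1 0"

```text
t: 14.77
tool_pos: [0.4921, -0.503, 0.26]
tool_rot: [[-0.065, -0.998, 0.005], [-0.998, 0.065, -0.005], [0.005, -0.005, -1.0]]
wrist_force: [0.5, 0.5, -0.5]
grip_width: 0.0691
```

```bash
python3 -c "
from h import *
go(.49,-.50,.062,86.3)"
```

```text
at [ 0.4921 -0.503   0.26  ] yaw -93.7 j6 119 -> delta [-0.015  0.013  0.792] turn -0.000 width 0.069 t 14.7667
```

carry_out --pt "0 0 0.15 0" --pt "0 0 0.3 0" --pt "0 0 0.45 0" --pt "0 0 0.6 0" --pt "0 0 0.7 0" --pt "0 0 0.76 0" --pt "0 0 0.785 0" --pt "0 0 0.79 0"

```text
t: 15.43
tool_pos: [0.4897, -0.4978, 0.0593]
tool_rot: [[-0.062, -0.998, -0.006], [-0.998, 0.062, 0.004], [-0.004, 0.006, -1.0]]
wrist_force: [-3.2, 4.2, 8.4]
grip_width: 0.069
```

carry_out --pt "0 0 0.004 0" --pt "0 0 0.004 0" --pt "0 0 0 0" --pt "0 0 -0.1 0" --pt "0 0 -0.3 0" --pt "0 0 -0.5 0" --pt "0 0 -0.7 0" --pt "0 0 -0.7 0" --fingers 0

```text
t: 16.1
tool_pos: [0.4921, -0.5014, 0.2414]
tool_rot: [[-0.063, -0.998, 0.006], [-0.998, 0.063, -0.006], [0.005, -0.006, -1.0]]
wrist_force: [-0.2, -0.7, 1.0]
grip_width: 0.0854
```

Run:
```python
from h import *
c=read_camera("top"); cv2.imwrite("pics/top2.png",c["frame"])
for col in("red","blue","yellow","green"): bottle(c,col)
px,W,M=carrier(c,.074); print(len(W))
from scipy.optimize import linear_sum_assignment as lsa
if len(W)==8:
    t=np.array([.4939,.1398]); R=np.array([[.998,.065],[-.065,.998]])
    C=np.linalg.norm((M@R.T+t)[:,None]-W[None],axis=2); i,j=lsa(C); th,R,t=fit(M[i],W[j])
    print("carrier",t,np.degrees(th),(1000*(W[j]-(M[i]@R.T+t))).round(1).tolist())
m=mask(c["frame"],"yellow");
for b in blobs(m,15):
    if b[0][0]>505: print("loose ledge",b[0].round(),cast(c,[b[0]],.062)[0])
go(.4361,-.255,.15,167)
```

```text
red px [425. 288.] [431. 288.] cap xy [ 0.4755 -0.1386] ang body 144 all 144 cap 88 body [34. 61.] cap [24. 24.] 136
blue px [480. 306.] [488. 307.] cap xy [ 0.4349 -0.2541] ang body 168 all 168 cap 88 body [38. 57.] cap [21. 24.] 135
yellow px [420. 232.] [426. 229.] cap xy [ 0.5933 -0.1316] ang body 68 all 68 cap 71 body [63. 35.] cap [26. 25.] 153
green px [488. 229.] [497. 227.] cap xy [ 0.5982 -0.2815] ang body 43 all 44 cap 87 body [60. 36.] cap [23. 23.] 120
8
carrier [0.49373353 0.13996332] -3.1958185377839916 [[-0.5, -0.3], [-0.3, 0.7], [0.4, -0.5], [0.5, 0.5], [-0.1, -0.7], [0.4, 0.7], [-0.1, -0.7], [-0.3, 0.2]]
loose ledge [589. 249.] [ 0.55040899 -0.47486402  0.062     ]
loose ledge [612. 250.] [ 0.54723243 -0.52735196  0.062     ]
loose ledge [536. 262.] [ 0.52318522 -0.3558152   0.062     ]
loose ledge [560. 264.] [ 0.51951523 -0.40798445  0.062     ]
loose ledge [612. 288.] [ 0.46803044 -0.52331286  0.062     ]
loose ledge [535. 302.] [ 0.44294603 -0.35014791  0.062     ]
loose ledge [560. 303.] [ 0.43981407 -0.40306087  0.062     ]
at [ 0.4933 -0.5029  0.2464] yaw -93.6 j6 119 -> delta [-0.979  0.295  0.371] turn -0.895 width 0.085 t 16.15
```

View pics/top2.png

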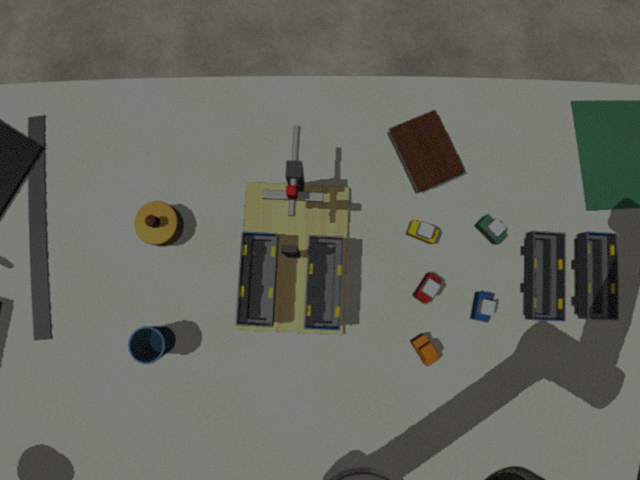

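The bolt is drawn, with the grip at (291,191). Both loose bins stand on the bench at (545,275) and (596,275), and the bottles haven't moved. I'll take the blue bottle first, squeezing it across its width to centre it and then gripping it lengthways.

carry_out --pt "-0.98 0.295 0.35 0.05" --pt "-0.98 0.295 0.35 0.1" --pt "-0.98 0.295 0.35 0.1" --pt "-0.98 0.295 0.35 0.1" --pt "-0.98 0.295 0.35 0.1" --pt "-0.98 0.295 0.35 0.1" --pt "-0.98 0.295 0.35 0.1" --pt "-0.98 0.295 0.35 0.1"

```text
t: 16.82
tool_pos: [0.4302, -0.2476, 0.1463]
tool_rot: [[-0.216, -0.976, -0.004], [-0.976, 0.216, 0.002], [-0.001, 0.004, -1.0]]
wrist_force: [0.0, 0.2, -0.1]
grip_width: 0.0857
```

```bash
python3 b.py blue; python3 -c "
from h import *
go(.4355,-.2545,.054,77.5)"
```

```text
at [ 0.432  -0.2493  0.1474] yaw -102.5 j6 89 -> delta [ 0.017 -0.019  0.373] turn 0.000 width 0.085 t 16.8667Traceback (most recent call last):
  File "b.py", line 4, in <module>
    for col in sys.argv[1:]: bottle(c,col)
                             ~~~~~~^^^^^^^
  File "h.py", line 36, in bottle
    b=max(blobs(m),key=lambda b:b[1][4]); u,v=b[0]
ValueError: max() iterable argument is empty
```

carry_out --pt "0 0 0.1 0" --pt "0 0 0.2 0" --pt "0 0 0.2 0" --pt "0 0 0.2 0" --pt "0 0 0.2 0"

```text
t: 17.28
tool_pos: [0.434, -0.2521, 0.0989]
tool_rot: [[-0.219, -0.976, 0.002], [-0.976, 0.219, -0.001], [0.001, -0.002, -1.0]]
wrist_force: [0.8, -0.0, 0.4]
grip_width: 0.0857
```

```bash
python3 -c "
from h import *
go(.4355,-.2545,.054,77.5)"
```

```text
at [ 0.434  -0.2521  0.0989] yaw -102.6 j6 89 -> delta [ 0.008 -0.007  0.179] turn -0.002 width 0.086 t 17.2833
```

carry_out --pt "0.006 -0.005 0.08 0" --pt "0.006 -0.005 0.14 0" --pt "0.006 -0.005 0.178 0" --pt "0.006 -0.005 0.178 0" --pt "0.006 -0.005 0.178 0"

```text
t: 17.7
tool_pos: [0.4344, -0.2533, 0.054]
tool_rot: [[-0.219, -0.976, 0.001], [-0.976, 0.219, -0.0], [0.0, -0.001, -1.0]]
wrist_force: [-0.1, -0.4, 0.5]
grip_width: 0.0856
```

carry_out --pt "0 0 0 0" --pt "0 0 0 0" --pt "0 0 0 0" --pt "0 0 0 0" --pt "0 0 0 0" --pt "0 0 0 0" --pt "0 0 0 0" --fingers 1 --force 20

```text
t: 18.28
tool_pos: [0.4341, -0.2531, 0.0538]
tool_rot: [[-0.218, -0.976, 0.001], [-0.976, 0.218, -0.0], [0.0, -0.001, -1.0]]
wrist_force: [-1.0, 0.1, 3.8]
grip_width: 0.0274
```

carry_out --pt "0 0 0 0" --pt "0 0 0 0" --pt "0 0 0 0" --pt "0 0 0 -0.08" --pt "0 0 0 -0.16" --pt "0 0 0 -0.24" --pt "0 0 0 -0.32" --pt "0 0 0 -0.4" --fingers 0

```text
t: 18.95
tool_pos: [0.4337, -0.2529, 0.0531]
tool_rot: [[0.399, -0.917, -0.0], [-0.917, -0.399, 0.0], [-0.0, 0.0, -1.0]]
wrist_force: [0.1, 0.1, 0.2]
grip_width: 0.0856
```

carry_out --pt "0 0 0 -0.08" --pt "0 0 0 -0.16" --pt "0 0 0 -0.24" --pt "0 0 0 -0.32" --pt "0 0 0 -0.4" --pt "0 0 0 -0.48" --pt "0 0 0 -0.56" --pt "0 0 0 -0.6"

```text
t: 19.62
tool_pos: [0.4344, -0.2504, 0.0531]
tool_rot: [[0.974, -0.225, -0.001], [-0.225, -0.974, -0.008], [0.0, 0.008, -1.0]]
wrist_force: [-0.0, 0.4, -0.5]
grip_width: 0.0855
```

carry_out --pt "0 0 0 0" --pt "0 0 0 0" --pt "0 0 0 0" --pt "0 0 0 0" --pt "0 0 0 0" --pt "0 0 0 0" --pt "0 0 0 0" --fingers 1 --force 30

```text
t: 20.2
tool_pos: [0.4349, -0.2503, 0.0535]
tool_rot: [[0.974, -0.226, -0.0], [-0.226, -0.974, -0.008], [0.002, 0.008, -1.0]]
wrist_force: [-0.2, 0.2, 1.7]
grip_width: 0.0293
```

```bash
cat >> h.py <<'E'
def slot(x,y):
    a=np.radians(-3.4); return np.array([.4938,.1399])+np.array([[np.cos(a),-np.sin(a)],[np.sin(a),np.cos(a)]])@[x,y]
E
python3 -c "
from h import *
p=slot(.038,-.065)+[0,.0028]; go(*p,.17,-3.4)"
```

```text
at [ 0.4349 -0.2503  0.0535] yaw -13.0 j6 177 -> delta [ 0.069 -1.35  -0.476] turn -0.107 width 0.029 t 20.2
```

carry_out --pt "0 0 -0.1 0" --pt "0 0 -0.25 0" --pt "0 0 -0.4 0" --pt "0 0 -0.476 0" --pt "0 -0.1 -0.476 0" --pt "0 -0.25 -0.476 0" --pt "0 -0.4 -0.476 0" --pt "0 -0.4 -0.476 0"

```text
t: 20.87
tool_pos: [0.4576, -0.1477, 0.1713]
tool_rot: [[0.975, -0.221, -0.001], [-0.221, -0.975, -0.007], [0.0, 0.007, -1.0]]
wrist_force: [-0.3, -0.1, -1.5]
grip_width: 0.0293
```

carry_out --pt "0 -0.15 0 0" --pt "0.01 -0.3 0 0" --pt "0.02 -0.45 0 0" --pt "0.03 -0.6 0 0" --pt "0.05 -0.75 0 -0.05" --pt "0.06 -0.9 0 -0.1" --pt "0.06 -0.95 0 -0.1" --pt "0.06 -0.95 0 -0.1"

```text
t: 21.53
tool_pos: [0.5257, 0.0787, 0.1688]
tool_rot: [[0.998, -0.068, -0.002], [-0.068, -0.998, -0.008], [-0.002, 0.008, -1.0]]
wrist_force: [0.3, 0.3, -1.0]
grip_width: 0.0291
```

```bash
python3 -c "
from h import *
p=slot(.038,-.065)+[0,.0028]; go(*p,.1,-3.4)"
```

```text
at [0.5257 0.0787 0.1688] yaw -3.9 j6 150 -> delta [0.01  0.01  0.275] turn -0.005 width 0.029 t 21.5333
```

carry_out --pt "0.01 0.01 0.1 -0.005" --pt "0.01 0.01 0.2 -0.005" --pt "0.01 0.01 0.25 -0.005" --pt "0.01 0.01 0.28 -0.005" --pt "0.01 0.01 0.28 -0.005" --pt "0.01 0.01 0.28 -0.005"

```text
t: 22.03
tool_pos: [0.5254, 0.0722, 0.1008]
tool_rot: [[0.998, -0.065, -0.005], [-0.065, -0.998, -0.008], [-0.005, 0.009, -1.0]]
wrist_force: [-7.2, 4.5, 10.1]
grip_width: 0.0295
```

```bash
python3 -c "
from h import *
p=slot(.038,-.065)+[0,.0028]; go(*p,.071,-3.4)
c=read_camera('scene');cv2.imwrite('pics/s3.png',cv2.resize(c['frame'][170:370,230:480],None,fx=3,fy=3))"
```

```text
at [0.5254 0.0722 0.1008] yaw -3.7 j6 150 -> delta [ 0.009 -0.015  0.119] turn -0.003 width 0.030 t 22.0333
```

View pics/s3.png

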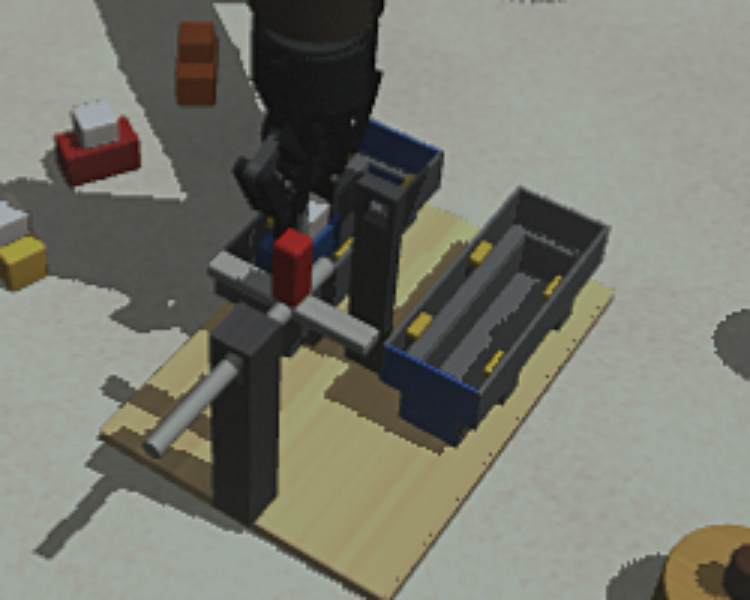

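The picture shows the blue bottle over bin b, resting on its inner step. My TCP is about 4 mm low in y, because the wrist had been at its joint limit. I'll lift, correct and lower again.

carry_out --pt "0 0 -0.03 0" --pt "0.009 -0.015 -0.03 0" --pt "0.009 -0.015 -0.03 0" --pt "0.009 -0.015 -0.03 0" --pt "0.009 -0.015 -0.03 0"

```text
t: 22.5
tool_pos: [0.5298, 0.0762, 0.1066]
tool_rot: [[0.998, -0.063, -0.002], [-0.063, -0.998, -0.008], [-0.002, 0.008, -1.0]]
wrist_force: [0.3, 0.3, -2.1]
grip_width: 0.0295
```

```bash
python3 -c "
from h import *
p=slot(.038,-.065)+[0,.0028]; go(*p,.071,-3.4);print(state()['wrist_force'])"
```

```text
at [0.5298 0.0762 0.1066] yaw -3.6 j6 150 -> delta [-0.007  0.002  0.143] turn -0.003 width 0.030 t 22.5
[ 0.30010976  0.33183972 -2.07695285]
```

carry_out --pt "-0.007 0.002 0.04 0" --pt "-0.007 0.002 0.08 0" --pt "-0.007 0.002 0.11 0" --pt "-0.007 0.002 0.13 0" --pt "-0.007 0.002 0.14 0" --pt "-0.007 0.002 0.14 0" --pt "-0.007 0.002 0.14 0"

```text
t: 23.08
tool_pos: [0.5284, 0.076, 0.072]
tool_rot: [[0.998, -0.063, -0.001], [-0.063, -0.998, -0.008], [-0.001, 0.008, -1.0]]
wrist_force: [-0.1, 0.2, -1.1]
grip_width: 0.0291
```

carry_out --pt "0 0 0.006 0" --pt "0 0 0.006 0" --pt "0 0 0.004 0" --pt "0 0 0 0" --pt "0 0 -0.1 0" --pt "0 0 -0.25 0" --pt "0 0 -0.4 0" --pt "0 0 -0.4 0" --fingers 0.45

```text
t: 23.75
tool_pos: [0.5329, 0.0781, 0.1804]
tool_rot: [[0.998, -0.061, 0.014], [-0.061, -0.998, -0.003], [0.014, 0.002, -1.0]]
wrist_force: [1.0, 0.6, 0.7]
grip_width: 0.0471
```

```bash
python3 b.py red yellow green; python3 -c "
from h import *
go(.4755,-.1386,.12,None)"
```

```text
red px [425. 288.] [431. 288.] cap xy [ 0.4754 -0.1384] ang body 146 all 146 cap 88 body [35. 60.] cap [24. 24.] 139
yellow px [420. 232.] [424. 226.] cap xy [ 0.601  -0.1294] ang body 68 all 68 cap 90 body [62. 35.] cap [15. 10.] 45
green px [488. 229.] [497. 227.] cap xy [ 0.5977 -0.2811] ang body 44 all 44 cap 42 body [61. 36.] cap [25. 24.] 126
at [0.531  0.0778 0.177 ] yaw -3.6 j6 150 -> delta [-0.17   0.877  0.229] turn 0.000 width 0.048 t 23.8
```

carry_out --pt "-0.03 0.15 0 0.08" --pt "-0.06 0.3 0 0.16" --pt "-0.09 0.45 0 0.24" --pt "-0.12 0.6 0 0.32" --pt "-0.14 0.7 0 0.4" --pt "-0.16 0.85 0 0.48" --pt "-0.17 0.877 0.1 0.56" --pt "-0.17 0.877 0.2 0.63" --fingers 0

```text
t: 24.47
tool_pos: [0.4717, -0.1419, 0.124]
tool_rot: [[0.487, -0.874, 0.002], [-0.874, -0.487, -0.007], [0.007, 0.002, -1.0]]
wrist_force: [-0.4, 0.8, -0.7]
grip_width: 0.0855
```

carry_out --pt "0 0 0.05 0.08" --pt "0 0 0.1 0.16" --pt "0 0 0.1 0.24" --pt "0 0 0.1 0.32" --pt "0 0 0.1 0.4" --pt "0 0 0.1 0.48" --pt "0 0 0.1 0.56" --pt "0 0 0.1 0.64"

```text
t: 25.13
tool_pos: [0.4714, -0.1399, 0.0981]
tool_rot: [[-0.469, -0.883, -0.003], [-0.883, 0.469, -0.007], [0.008, -0.001, -1.0]]
wrist_force: [-0.2, 0.5, -1.0]
grip_width: 0.085
```

carry_out --pt "0 0 0 0.07" --pt "0 0 0 0.07" --pt "0 0 0 0.07" --pt "0 0 0 0.07"

```text
t: 25.47
tool_pos: [0.4718, -0.14, 0.0985]
tool_rot: [[-0.556, -0.831, -0.002], [-0.831, 0.556, -0.008], [0.007, -0.003, -1.0]]
wrist_force: [0.0, 0.1, 0.4]
grip_width: 0.0856
```

```bash
python3 -c "
from h import *
go(.4755,-.1385,.054,55.5)"
```

```text
at [ 0.4718 -0.14    0.0985] yaw -123.8 j6 53 -> delta [-0.014 -0.009  0.178] turn 0.008 width 0.086 t 25.4667
```

carry_out --pt "-0.014 -0.009 0.05 0.008" --pt "-0.014 -0.009 0.13 0.008" --pt "-0.014 -0.009 0.178 0.008" --pt "-0.014 -0.009 0.178 0.008" --pt "-0.014 -0.009 0.178 0.008"

```text
t: 25.88
tool_pos: [0.4755, -0.1387, 0.0539]
tool_rot: [[-0.567, -0.824, -0.003], [-0.824, 0.567, -0.008], [0.008, -0.002, -1.0]]
wrist_force: [-0.7, -0.2, 0.6]
grip_width: 0.0855
```

carry_out --pt "0 0 0 0" --pt "0 0 0 0" --pt "0 0 0 0" --pt "0 0 0 0" --pt "0 0 0 0" --pt "0 0 0 0" --pt "0 0 0 0" --fingers 1 --force 20

```text
t: 26.47
tool_pos: [0.4761, -0.1387, 0.0549]
tool_rot: [[-0.568, -0.823, -0.0], [-0.823, 0.568, -0.008], [0.007, -0.004, -1.0]]
wrist_force: [-1.7, 1.1, 5.3]
grip_width: 0.0274
```

carry_out --pt "0 0 0 0" --pt "0 0 0 0" --pt "0 0 0 0" --pt "0 0 0 -0.08" --pt "0 0 0 -0.16" --pt "0 0 0 -0.24" --pt "0 0 0 -0.32" --pt "0 0 0 -0.4" --fingers 0

```text
t: 27.13
tool_pos: [0.4757, -0.1386, 0.0541]
tool_rot: [[0.027, -1.0, -0.002], [-1.0, -0.027, -0.008], [0.008, 0.002, -1.0]]
wrist_force: [1.4, -0.0, -0.7]
grip_width: 0.0861
```

carry_out --pt "0 0 0 -0.08" --pt "0 0 0 -0.16" --pt "0 0 0 -0.24" --pt "0 0 0 -0.32" --pt "0 0 0 -0.4" --pt "0 0 0 -0.48" --pt "0 0 0 -0.56" --pt "0 0 0 -0.6"

```text
t: 27.8
tool_pos: [0.4757, -0.1386, 0.0541]
tool_rot: [[0.824, -0.566, -0.002], [-0.566, -0.824, -0.008], [0.003, 0.007, -1.0]]
wrist_force: [-0.2, -0.8, -0.1]
grip_width: 0.0854
```

carry_out --pt "0 0 0 0" --pt "0 0 0 0" --pt "0 0 0 0" --pt "0 0 0 0" --pt "0 0 0 0" --pt "0 0 0 0" --pt "0 0 0 0" --fingers 1 --force 30

```text
t: 28.38
tool_pos: [0.4761, -0.1387, 0.0545]
tool_rot: [[0.821, -0.571, -0.001], [-0.571, -0.821, -0.008], [0.004, 0.007, -1.0]]
wrist_force: [0.3, -0.3, 1.2]
grip_width: 0.029
```

```bash
python3 -c "
from h import *
p=slot(-.038,-.065); go(*p,.17,-3.4)"
```

```text
at [ 0.4761 -0.1387  0.0545] yaw -34.8 j6 142 -> delta [-0.571 -0.651 -0.468] turn -0.349 width 0.029 t 28.3833
```

carry_out --pt "0 0 -0.12 0" --pt "0 0 -0.27 0" --pt "0 0 -0.4 0" --pt "0 0 -0.468 0" --pt "-0.05 -0.055 -0.468 -0.05" --pt "-0.14 -0.155 -0.468 -0.12" --pt "-0.23 -0.255 -0.468 -0.19" --pt "-0.23 -0.255 -0.468 -0.19"

```text
t: 29.05
tool_pos: [0.4641, -0.0492, 0.1705]
tool_rot: [[0.955, -0.297, -0.002], [-0.297, -0.955, -0.006], [0.0, 0.007, -1.0]]
wrist_force: [-0.6, -0.0, 0.1]
grip_width: 0.0291
```

```bash
python3 -c "
from h import *
p=slot(-.038,-.065); go(*p,.16,-3.4)"
```

```text
at [ 0.4641 -0.0492  0.1705] yaw -17.3 j6 148 -> delta [-0.196 -0.469  0.039] turn -0.154 width 0.029 t 29.05
```

carry_out --pt "-0.05 -0.14 0 -0.05" --pt "-0.1 -0.28 0 -0.1" --pt "-0.17 -0.42 0.02 -0.154" --pt "-0.193 -0.465 0.04 -0.154" --pt "-0.193 -0.465 0.04 -0.154" --pt "-0.193 -0.465 0.04 -0.154" --pt "-0.193 -0.465 0.04 -0.154"

```text
t: 29.63
tool_pos: [0.4543, 0.0722, 0.1596]
tool_rot: [[0.998, -0.068, -0.002], [-0.068, -0.998, -0.008], [-0.002, 0.008, -1.0]]
wrist_force: [0.4, -0.3, -1.1]
grip_width: 0.0294
```

```bash
python3 -c "
from h import *
p=slot(-.038,-.065); go(*p,.072,-3.4)"
```

```text
at [0.4543 0.0722 0.1596] yaw -3.9 j6 146 -> delta [-0.01  -0.023  0.35 ] turn -0.005 width 0.029 t 29.6333
```

carry_out --pt "-0.006 -0.012 0.08 -0.004" --pt "-0.006 -0.012 0.16 -0.004" --pt "-0.006 -0.012 0.18 -0.004" --pt "-0.006 -0.012 0.18 -0.004" --pt "-0.006 -0.012 0.18 -0.004"

```text
t: 30.05
tool_pos: [0.4537, 0.0749, 0.1152]
tool_rot: [[0.998, -0.062, -0.001], [-0.062, -0.998, -0.008], [-0.001, 0.008, -1.0]]
wrist_force: [-0.2, -0.2, -0.5]
grip_width: 0.029
```

```bash
python3 -c "
from h import *
p=slot(-.038,-.065); go(*p,.072,-3.4)"
```

```text
at [0.4537 0.0749 0.1152] yaw -3.5 j6 146 -> delta [-0.007 -0.011  0.173] turn -0.002 width 0.029 t 30.05
```

carry_out --pt "-0.007 -0.011 0.02 0" --pt "-0.007 -0.011 0.06 0" --pt "-0.007 -0.011 0.1 0" --pt "-0.007 -0.011 0.14 0" --pt "-0.007 -0.011 0.165 0" --pt "-0.007 -0.011 0.173 0" --pt "-0.007 -0.011 0.173 0"

```text
t: 30.63
tool_pos: [0.4516, 0.0781, 0.0715]
tool_rot: [[0.998, -0.061, -0.001], [-0.061, -0.998, -0.008], [-0.001, 0.008, -1.0]]
wrist_force: [0.8, -0.5, -1.6]
grip_width: 0.029
```

carry_out --pt "0 0 0.004 0" --pt "0 0 0.004 0" --pt "0 0 0.004 0" --pt "0 0 0 0" --pt "0 0 -0.1 0" --pt "0 0 -0.25 0" --pt "0 0 -0.4 0" --pt "0 0 -0.4 0" --fingers 0.45

```text
t: 31.3
tool_pos: [0.456, 0.0806, 0.1789]
tool_rot: [[0.998, -0.059, 0.013], [-0.059, -0.998, -0.002], [0.013, 0.001, -1.0]]
wrist_force: [0.6, 0.4, 0.1]
grip_width: 0.0471
```

```bash
python3 b.py yellow green; python3 -c "
from h import *
go(.593,-.1316,.16,None)"
```

```text
yellow px [420. 232.] [426. 230.] cap xy [ 0.5925 -0.1317] ang body 68 all 68 cap 71 body [63. 35.] cap [27. 24.] 149
green px [488. 229.] [497. 227.] cap xy [ 0.5977 -0.2805] ang body 43 all 44 cap 87 body [60. 37.] cap [23. 25.] 122
at [0.4542 0.08   0.1758] yaw -3.4 j6 146 -> delta [0.605 0.811 0.07 ] turn 0.000 width 0.047 t 31.35
```

carry_out --pt "0.09 0.12 0 0" --pt "0.18 0.24 0 0" --pt "0.27 0.36 0 0.05" --pt "0.36 0.48 0 0.1" --pt "0.45 0.6 0 0.15" --pt "0.54 0.72 0.05 0.2" --pt "0.6 0.811 0.1 0.207" --pt "0.603 0.811 0.2 0.207" --fingers 0

```text
t: 32.02
tool_pos: [0.5933, -0.1373, 0.1234]
tool_rot: [[0.925, -0.38, 0.004], [-0.38, -0.925, -0.009], [0.008, 0.007, -1.0]]
wrist_force: [0.5, -0.2, -0.5]
grip_width: 0.0855
```

carry_out --pt "0 0 0.1 0" --pt "0 0 0.1 0" --pt "0 0 0.1 0" --pt "0 0 0.1 0"

```text
t: 32.35
tool_pos: [0.5903, -0.1332, 0.0988]
tool_rot: [[0.927, -0.376, -0.0], [-0.376, -0.927, -0.008], [0.003, 0.008, -1.0]]
wrist_force: [0.2, -0.3, 1.2]
grip_width: 0.0856
```

```bash
python3 -c "
from h import *
go(.5928,-.1317,.054,-22)"
```

```text
at [ 0.5903 -0.1332  0.0988] yaw -22.1 j6 155 -> delta [ 0.006 -0.011  0.179] turn -0.001 width 0.086 t 32.35
```

carry_out --pt "0.006 -0.011 0.05 0" --pt "0.006 -0.011 0.13 0" --pt "0.006 -0.011 0.178 0" --pt "0.006 -0.011 0.178 0" --pt "0.006 -0.011 0.178 0"

```text
t: 32.77
tool_pos: [0.5924, -0.1313, 0.0536]
tool_rot: [[0.927, -0.376, -0.001], [-0.376, -0.927, -0.008], [0.002, 0.008, -1.0]]
wrist_force: [-0.1, 0.5, -0.3]
grip_width: 0.0854
```

carry_out --pt "0 0 0 0" --pt "0 0 0 0" --pt "0 0 0 0" --pt "0 0 0 0" --pt "0 0 0 0" --pt "0 0 0 0" --pt "0 0 0 0" --fingers 1 --force 20

```text
t: 33.35
tool_pos: [0.5927, -0.1317, 0.0541]
tool_rot: [[0.927, -0.376, 0.0], [-0.376, -0.927, -0.008], [0.003, 0.007, -1.0]]
wrist_force: [0.7, -0.8, 2.4]
grip_width: 0.0278
```

carry_out --pt "0 0 0 0" --pt "0 0 0 0" --pt "0 0 0 0" --pt "0 0 0 0.08" --pt "0 0 0 0.16" --pt "0 0 0 0.24" --pt "0 0 0 0.32" --pt "0 0 0 0.4" --fingers 0

```text
t: 34.02
tool_pos: [0.5918, -0.1317, 0.053]
tool_rot: [[0.526, -0.851, -0.002], [-0.851, -0.526, -0.008], [0.005, 0.006, -1.0]]
wrist_force: [0.0, 0.1, 0.3]
grip_width: 0.0854
```

carry_out --pt "0 0 0 0.08" --pt "0 0 0 0.16" --pt "0 0 0 0.24" --pt "0 0 0 0.32" --pt "0 0 0 0.4" --pt "0 0 0 0.48" --pt "0 0 0 0.56" --pt "0 0 0 0.6"

```text
t: 34.68
tool_pos: [0.5917, -0.1317, 0.053]
tool_rot: [[-0.378, -0.926, -0.002], [-0.926, 0.378, -0.008], [0.008, -0.001, -1.0]]
wrist_force: [0.6, -0.1, -0.1]
grip_width: 0.0851
```

carry_out --pt "0 0 0 0" --pt "0 0 0 0" --pt "0 0 0 0" --pt "0 0 0 0" --pt "0 0 0 0" --pt "0 0 0 0" --pt "0 0 0 0" --fingers 1 --force 30

```text
t: 35.27
tool_pos: [0.5921, -0.1317, 0.0535]
tool_rot: [[-0.373, -0.928, -0.001], [-0.928, 0.373, -0.008], [0.008, -0.002, -1.0]]
wrist_force: [-0.7, 0.2, -0.0]
grip_width: 0.0295
```

```bash
python3 -c "
from h import *
p=slot(-.038,.065); go(*p,.27,-3.4)"
```

```text
at [ 0.5921 -0.1317  0.0535] yaw -111.9 j6 65 -> delta [-1.053  0.995 -0.876] turn 0.794 width 0.029 t 35.2667
```

carry_out --pt "0 0 -0.12 0" --pt "0 0 -0.28 0" --pt "0 0 -0.44 0" --pt "0 0 -0.6 0" --pt "0 0 -0.75 0" --pt "-0.05 0.05 -0.85 0" --pt "-0.15 0.14 -0.876 0" --pt "-0.25 0.24 -0.876 0"

```text
t: 35.93
tool_pos: [0.561, -0.0494, 0.2745]
tool_rot: [[-0.375, -0.927, 0.004], [-0.927, 0.375, -0.007], [0.005, -0.007, -1.0]]
wrist_force: [0.4, 1.0, -1.4]
grip_width: 0.0293
```

carry_out --pt "-0.1 0.09 0 0.08" --pt "-0.2 0.19 0 0.16" --pt "-0.3 0.28 0 0.24" --pt "-0.4 0.38 0 0.32" --pt "-0.5 0.47 0 0.4" --pt "-0.6 0.56 0 0.48" --pt "-0.7 0.66 0 0.56" --pt "-0.8 0.755 0 0.64"

```text
t: 36.6
tool_pos: [0.4596, 0.2047, 0.2697]
tool_rot: [[-0.968, -0.251, -0.002], [-0.251, 0.968, -0.008], [0.004, -0.007, -1.0]]
wrist_force: [1.2, 0.4, -1.5]
grip_width: 0.0292
```

carry_out --pt "0 0 0 0.08" --pt "0 0 0 0.154" --pt "0 0 0 0.154" --pt "0 0 0 0.154" --pt "0 0 0 0.154"

```text
t: 37.02
tool_pos: [0.4608, 0.2031, 0.2698]
tool_rot: [[-1.0, -0.019, -0.002], [-0.019, 1.0, -0.008], [0.002, -0.008, -1.0]]
wrist_force: [-1.4, 0.4, -0.7]
grip_width: 0.0291
```

```bash
python3 -c "
from h import *
p=slot(-.038,.065); go(*p,.115,-3.4)"
```

```text
at [0.4608 0.2031 0.2698] yaw -178.9 j6 -41 -> delta [0.003 0.021 0.619] turn 0.050 width 0.029 t 37.0167
```

carry_out --pt "0.003 0.02 0.15 0.045" --pt "0.003 0.02 0.3 0.045" --pt "0.003 0.02 0.45 0.045" --pt "0.003 0.02 0.58 0.045" --pt "0.003 0.02 0.61 0.045" --pt "0.003 0.02 0.61 0.045" --pt "0.003 0.02 0.61 0.045"

```text
t: 37.6
tool_pos: [0.4611, 0.2076, 0.1186]
tool_rot: [[-0.999, 0.053, 0.0], [0.053, 0.999, -0.007], [-0.001, -0.007, -1.0]]
wrist_force: [1.1, 1.1, -0.3]
grip_width: 0.0294
```

```bash
python3 -c "
from h import *
p=slot(-.038,.065); go(*p,.071,-3.4)"
```

```text
at [0.4611 0.2076 0.1186] yaw 177.0 j6 -46 -> delta [ 0.005 -0.001  0.19 ] turn 0.004 width 0.029 t 37.6
```

carry_out --pt "0.005 -0.001 0.02 0.004" --pt "0.005 -0.001 0.06 0.004" --pt "0.005 -0.001 0.11 0.004" --pt "0.005 -0.001 0.15 0.004" --pt "0.005 -0.001 0.18 0.004" --pt "0.005 -0.001 0.19 0.004" --pt "0.005 -0.001 0.19 0.004"

```text
t: 38.18
tool_pos: [0.4589, 0.207, 0.0704]
tool_rot: [[-0.998, 0.06, -0.001], [0.06, 0.998, -0.007], [0.0, -0.007, -1.0]]
wrist_force: [0.1, 1.2, -0.7]
grip_width: 0.029
```

```bash
python3 b.py green; python3 -c "
from h import *
print(state()['wrist_force'])
p=slot(-.038,.065); go(*p,.07,-3.4)"
```

```text
green px [488. 229.] [497. 227.] cap xy [ 0.5976 -0.2804] ang body 43 all 44 cap 35 body [60. 37.] cap [24. 23.] 118
[ 1.08554925 -0.49144833 -0.57120099]
at [0.459  0.2072 0.0707] yaw 176.6 j6 -47 -> delta [-0.003 -0.     0.003] turn -0.000 width 0.029 t 38.2333
```

carry_out --pt "0 0 0.003 0" --pt "0 0 0.003 0" --pt "0 0 0 0" --pt "0 0 -0.1 0" --pt "0 0 -0.26 0" --pt "0 0 -0.42 0" --pt "0 0 -0.58 0" --pt "0 0 -0.7 0" --fingers 0.45

```text
t: 38.9
tool_pos: [0.4595, 0.2084, 0.2493]
tool_rot: [[-0.998, 0.059, 0.003], [0.059, 0.998, -0.005], [-0.003, -0.005, -1.0]]
wrist_force: [0.9, 0.2, 0.1]
grip_width: 0.0471
```

```bash
python3 -c "
from h import *
go(.5976,-.2805,.12,133)"
```

```text
at [0.4595 0.2084 0.2493] yaw 176.6 j6 -47 -> delta [-0.666 -1.917  0.528] turn 0.484 width 0.047 t 38.9
```

carry_out --pt "-0.33 -0.96 0 0" --pt "-0.33 -0.96 0 0" --pt "-0.33 -0.96 0 0" --pt "-0.33 -0.96 0 0" --pt "-0.33 -0.96 0 0" --pt "-0.33 -0.96 0 0" --pt "-0.33 -0.96 0 0" --pt "-0.33 -0.96 0 0" --fingers 0

```text
t: 39.57
tool_pos: [0.5269, -0.0387, 0.2468]
tool_rot: [[-0.998, 0.064, -0.001], [0.064, 0.998, -0.008], [0.001, -0.008, -1.0]]
wrist_force: [0.2, 0.5, 0.3]
grip_width: 0.085
```

carry_out --pt "-0.335 -0.957 0 0.08" --pt "-0.335 -0.957 0 0.16" --pt "-0.335 -0.957 0 0.24" --pt "-0.335 -0.957 0.1 0.32" --pt "-0.335 -0.957 0.2 0.4" --pt "-0.335 -0.957 0.3 0.48" --pt "-0.335 -0.957 0.4 0.48" --pt "-0.335 -0.957 0.5 0.48"

```text
t: 40.23
tool_pos: [0.5964, -0.2826, 0.1216]
tool_rot: [[-0.685, 0.728, -0.001], [0.728, 0.685, -0.008], [-0.005, -0.006, -1.0]]
wrist_force: [-0.5, -0.2, -0.7]
grip_width: 0.0853
```

carry_out --pt "0 0 0.05 0" --pt "0 0 0.08 0" --pt "0 0 0.08 0" --pt "0 0 0.08 0" --pt "0 0 0.08 0"

```text
t: 40.65
tool_pos: [0.5973, -0.2808, 0.1057]
tool_rot: [[-0.688, 0.726, 0.002], [0.726, 0.688, -0.009], [-0.008, -0.004, -1.0]]
wrist_force: [-0.4, 0.2, -0.2]
grip_width: 0.0852
```

```bash
python3 -c "
from h import *
go(.5977,-.2805,.054,133.5)"
```

```text
at [ 0.5973 -0.2808  0.1057] yaw 133.5 j6 -36 -> delta [0.001 0.003 0.207] turn -0.000 width 0.085 t 40.65
```

carry_out --pt "0.001 0.003 0.08 0" --pt "0.001 0.003 0.16 0" --pt "0.001 0.003 0.206 0" --pt "0.001 0.003 0.206 0" --pt "0.001 0.003 0.206 0"

```text
t: 41.07
tool_pos: [0.5966, -0.281, 0.0527]
tool_rot: [[-0.687, 0.726, -0.001], [0.726, 0.687, -0.008], [-0.005, -0.006, -1.0]]
wrist_force: [0.7, -0.1, 0.3]
grip_width: 0.0854
```

carry_out --pt "0 0 0 0" --pt "0 0 0 0" --pt "0 0 0 0" --pt "0 0 0 0" --pt "0 0 0 0" --pt "0 0 0 0" --pt "0 0 0 0" --fingers 1 --force 20

```text
t: 41.65
tool_pos: [0.5967, -0.2813, 0.0527]
tool_rot: [[-0.687, 0.727, -0.0], [0.727, 0.687, -0.008], [-0.006, -0.006, -1.0]]
wrist_force: [-0.2, 0.3, 4.5]
grip_width: 0.0282
```

carry_out --pt "0 0 0 0" --pt "0 0 0 0" --pt "0 0 0 0" --pt "0 0 0 -0.08" --pt "0 0 0 -0.16" --pt "0 0 0 -0.24" --pt "0 0 0 -0.32" --pt "0 0 0 -0.4" --fingers 0

```text
t: 42.32
tool_pos: [0.5959, -0.281, 0.0516]
tool_rot: [[-0.983, 0.182, -0.002], [0.182, 0.983, -0.007], [0.001, -0.008, -1.0]]
wrist_force: [0.6, 0.2, -0.2]
grip_width: 0.0853
```

carry_out --pt "0 0 0 -0.08" --pt "0 0 0 -0.16" --pt "0 0 0 -0.24" --pt "0 0 0 -0.32" --pt "0 0 0 -0.4" --pt "0 0 0 -0.48" --pt "0 0 0 -0.56" --pt "0 0 0 -0.6"

```text
t: 42.98
tool_pos: [0.5958, -0.281, 0.0516]
tool_rot: [[-0.726, -0.688, -0.002], [-0.688, 0.726, -0.007], [0.007, -0.004, -1.0]]
wrist_force: [-0.5, 0.6, 0.0]
grip_width: 0.0851
```

carry_out --pt "0 0 0 0" --pt "0 0 0 0" --pt "0 0 0 0" --pt "0 0 0 0" --pt "0 0 0 0" --pt "0 0 0 0" --pt "0 0 0 0" --fingers 1 --force 30

```text
t: 43.57
tool_pos: [0.5963, -0.2811, 0.0521]
tool_rot: [[-0.729, -0.684, -0.001], [-0.684, 0.729, -0.008], [0.006, -0.005, -1.0]]
wrist_force: [-0.4, 0.7, 0.5]
grip_width: 0.0292
```

```bash
python3 -c "
from h import *
p=slot(.038,.065); go(*p,.27,-3.4)"
```

```text
at [ 0.5963 -0.2811  0.0521] yaw -136.8 j6 54 -> delta [-1.141  1.573 -0.886] turn 0.517 width 0.029 t 43.5667
```

carry_out --pt "0 0 -0.12 0" --pt "0 0 -0.28 0" --pt "0 0 -0.44 0" --pt "0 0 -0.6 0" --pt "0 0 -0.75 0" --pt "0 0 -0.85 0" --pt "-0.06 0.08 -0.89 0" --pt "-0.14 0.19 -0.89 0"

```text
t: 44.23
tool_pos: [0.5905, -0.2223, 0.2773]
tool_rot: [[-0.732, -0.681, 0.005], [-0.681, 0.732, -0.009], [0.003, -0.01, -1.0]]
wrist_force: [0.5, 0.1, -0.9]
grip_width: 0.0294
```

carry_out --pt "-0.09 0.12 0 0" --pt "-0.18 0.245 0 0" --pt "-0.27 0.37 0 0" --pt "-0.36 0.49 0 0" --pt "-0.45 0.615 0 0" --pt "-0.5 0.69 0 0" --pt "-0.5 0.69 0 0" --pt "-0.5 0.69 0 0"

```text
t: 44.9
tool_pos: [0.5621, -0.0082, 0.2722]
tool_rot: [[-0.728, -0.686, -0.002], [-0.686, 0.728, -0.008], [0.007, -0.004, -1.0]]
wrist_force: [1.0, -0.2, -1.6]
grip_width: 0.0293
```

carry_out --pt "-0.07 0.1 0 0.08" --pt "-0.14 0.2 0 0.16" --pt "-0.21 0.3 0 0.24" --pt "-0.28 0.4 0 0.32" --pt "-0.36 0.5 0 0.4" --pt "-0.44 0.6 0 0.47" --pt "-0.501 0.693 0 0.517" --pt "-0.501 0.693 0 0.517"

```text
t: 45.57
tool_pos: [0.5354, 0.2054, 0.2701]
tool_rot: [[-0.998, 0.058, -0.002], [0.058, 0.998, -0.007], [0.001, -0.007, -1.0]]
wrist_force: [0.1, 0.1, -1.4]
grip_width: 0.0292
```

```bash
python3 -c "
from h import *
p=slot(.038,.065); go(*p,.115,-3.4)"
```

```text
at [0.5354 0.2054 0.2701] yaw 176.7 j6 -41 -> delta [-0.002 -0.007  0.62 ] turn 0.001 width 0.029 t 45.5667
```

carry_out --pt "0 -0.007 0.15 0" --pt "0 -0.007 0.3 0" --pt "0 -0.007 0.45 0" --pt "0 -0.007 0.58 0" --pt "0 -0.007 0.61 0" --pt "0 -0.007 0.61 0" --pt "0 -0.007 0.61 0"

```text
t: 46.15
tool_pos: [0.536, 0.199, 0.1194]
tool_rot: [[-0.998, 0.059, -0.001], [0.059, 0.998, -0.008], [0.0, -0.008, -1.0]]
wrist_force: [0.4, 0.1, -0.6]
grip_width: 0.0295
```

```bash
python3 -c "
from h import *
p=slot(.038,.065); go(*p,.069,-3.4)"
```

```text
at [0.536  0.199  0.1194] yaw 176.6 j6 -40 -> delta [0.002 0.016 0.201] turn 0.000 width 0.029 t 46.15
```

carry_out --pt "0.002 0.016 0.0 0" --pt "0.002 0.016 0.04 0" --pt "0.002 0.016 0.08 0" --pt "0.002 0.016 0.13 0" --pt "0.002 0.016 0.17 0" --pt "0.002 0.016 0.195 0" --pt "0.002 0.016 0.2 0" --pt "0.002 0.016 0.2 0"

```text
t: 46.82
tool_pos: [0.5346, 0.2032, 0.0681]
tool_rot: [[-0.998, 0.058, -0.002], [0.058, 0.998, -0.008], [0.001, -0.008, -1.0]]
wrist_force: [0.3, -0.2, -1.4]
grip_width: 0.0293
```

```bash
python3 -c "
from h import *
p=slot(.038,.065); go(*p,.068,-3.4);print(state()['wrist_force'])"
```

```text
at [0.5346 0.2032 0.0681] yaw 176.7 j6 -41 -> delta [-0.004 -0.002  0.   ] turn 0.001 width 0.029 t 46.8167
[ 0.33216185 -0.23559507 -1.4038068 ]
```

carry_out --pt "0 0 0 0" --pt "0 0 0 0" --pt "0 0 -0.03 0" --pt "0 0 -0.15 0" --pt "0 0 -0.3 0" --pt "0 0 -0.46 0" --pt "0 0 -0.62 0" --pt "0 0 -0.75 0" --fingers 0.45

```text
t: 47.48
tool_pos: [0.5355, 0.2048, 0.2603]
tool_rot: [[-0.998, 0.058, 0.003], [0.058, 0.998, -0.006], [-0.003, -0.005, -1.0]]
wrist_force: [1.1, 0.2, 0.1]
grip_width: 0.0473
```

carry_out --pt "0.05 -0.16 0 0" --pt "0.07 -0.32 0 0" --pt "0.1 -0.48 0 0" --pt "0.12 -0.64 0 0" --pt "0.14 -0.8 0 0" --pt "0.16 -1.0 0 0" --pt "0.16 -1.0 0 0" --pt "0.16 -1.0 0 0" --fingers 0

```text
t: 48.15
tool_pos: [0.4797, -0.0448, 0.2588]
tool_rot: [[-0.998, 0.063, 0.0], [0.063, 0.998, -0.007], [-0.001, -0.007, -1.0]]
wrist_force: [0.2, 0.5, 0.5]
grip_width: 0.0858
```

carry_out --pt "0 -0.16 0 -0.08" --pt "0 -0.32 0 -0.16" --pt "0 -0.48 0 -0.24" --pt "0 -0.64 0 -0.32" --pt "0 -0.8 0 -0.4" --pt "0 -1.0 0 -0.48" --pt "0 -1.0 0 -0.56" --pt "0 -1.0 0 -0.64"

```text
t: 48.82
tool_pos: [0.4663, -0.2955, 0.2598]
tool_rot: [[-0.668, -0.744, -0.001], [-0.744, 0.668, -0.009], [0.007, -0.005, -1.0]]
wrist_force: [1.1, 0.3, 1.0]
grip_width: 0.0853
```

```bash
python3 -c "
from h import *
go(.4914,-.3798,.2,86.3)
c=read_camera('top');cv2.imwrite('pics/t4.png',cv2.resize(c['frame'][150:380,200:500],None,fx=2.6,fy=2.6,interpolation=cv2.INTER_CUBIC))"
```

```text
at [ 0.4663 -0.2955  0.2598] yaw -131.9 j6 63 -> delta [ 0.182 -0.299  0.242] turn -0.424 width 0.085 t 48.8167
```

View pics/t4.png

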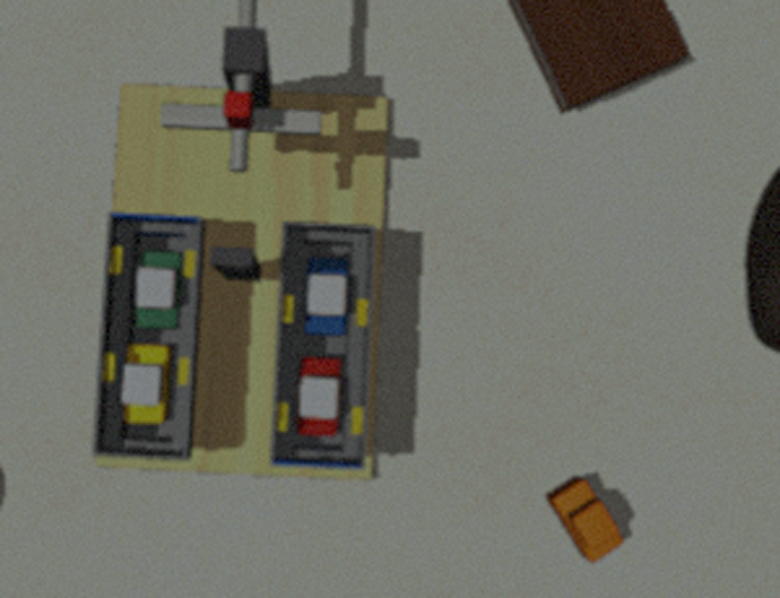

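```bash
python3 -c "
from h import *
c=read_camera('top');d=read_camera('scene')
a=cv2.resize(c['frame'][225:335,232:350],(400,373),interpolation=cv2.INTER_CUBIC);b=cv2.resize(d['frame'][190:320,300:440],(400,371),interpolation=cv2.INTER_CUBIC)
cv2.imwrite('pics/t5.png',cv2.convertScaleAbs(np.hstack([a[:371],b]),alpha=1.6))"
```

```text
(no output)
```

View pics/t5.png

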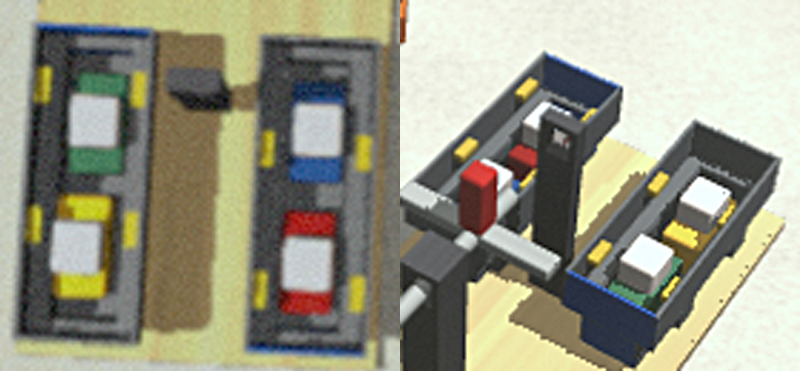

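```bash
python3 -c "
from h import *
c=read_camera('top');d=read_camera('scene')
a=np.radians(-3.4);R=np.array([[np.cos(a),-np.sin(a)],[np.sin(a),np.cos(a)]])
def car(W): return (1000*((W[:,:2]-[.4938,.1399])@R)).round(1).tolist()
for n,k in(('top',c),('scene',d)):
    fr=k['frame'];h=cv2.cvtColor(cv2.medianBlur(fr,3),cv2.COLOR_BGR2HSV)
    w=cv2.inRange(h,(0,0,105 if n=='top' else 150),(180,45,255));g=np.zeros_like(w)
    if n=='top': g[230:325,240:342]=255
    else: g[250:295,370:420]=255
    for b in blobs(w&g,40): 
        p=np.argwhere(b[2]); print(n,b[0].round(1),b[1][4],b[1][2:4],car(cast(k,[b[0]],.071)))
for col,u,v in(('green',259,262),('yellow',255,298),('blue',325,263),('red',323,302)):
    m=mask(c['frame'],col,60,30);g=np.zeros_like(m);cv2.circle(g,(u,v),17,255,-1)
    b=max(blobs(m&g),key=lambda b:b[1][4]); p=np.argwhere(b[2])[:,::-1]; q=np.array(car(cast(c,p,.048)))
    print(col,'body extents',np.percentile(q,[2,98],axis=0).round(1).tolist())
"
```

```text
top [259.  260.1] 188 [14 15] [[35.7, 63.5]]
top [325.2 262.8] 190 [14 15] [[37.1, -65.5]]
top [253.9 297.9] 192 [14 15] [[-37.7, 68.8]]
top [322.3 302.7] 189 [14 15] [[-40.1, -63.7]]
scene [406.4 258. ] 120 [15 13] [[-35.2, 68.5]]
scene [386.2 278.9] 137 [17 13] [[37.4, 63.1]]
green body extents [[5.2, 47.6], [21.3, 79.1]]
yellow body extents [[-67.5, 50.5], [-7.2, 84.1]]
blue body extents [[7.5, -82.3], [22.5, -50.7]]
red body extents [[-24.3, -78.7], [-9.7, -48.5]]
```

All four bottles sit on the bin floors, with each cap centre within 4 mm of its slot in both views. Now the loose bins: the near one goes onto bottom_a and the far one onto bottom_b. With that swap no turning is needed.

carry_out --pt "0.1 -0.15 0 -0.08" --pt "0.182 -0.299 0 -0.16" --pt "0.182 -0.299 0 -0.24" --pt "0.182 -0.299 0.05 -0.32" --pt "0.182 -0.299 0.15 -0.4" --pt "0.182 -0.299 0.25 -0.424" --pt "0.182 -0.299 0.25 -0.424" --pt "0.182 -0.299 0.25 -0.424"

```text
t: 49.73
tool_pos: [0.4909, -0.3752, 0.1973]
tool_rot: [[-0.068, -0.998, -0.004], [-0.998, 0.068, -0.007], [0.007, 0.004, -1.0]]
wrist_force: [-0.1, -0.4, -0.2]
grip_width: 0.0851
```

carry_out --pt "0 0 0.1 0" --pt "0 0 0.2 0" --pt "0 0 0.2 0" --pt "0 0 0.2 0"

```text
t: 50.07
tool_pos: [0.4913, -0.3766, 0.149]
tool_rot: [[-0.067, -0.998, -0.001], [-0.998, 0.067, -0.008], [0.009, 0.001, -1.0]]
wrist_force: [-0.4, 0.2, 1.4]
grip_width: 0.0853
```

```bash
python3 -c "
from h import *
go(.4914,-.3798,.0585,86.2)"
```

```text
at [ 0.4913 -0.3766  0.149 ] yaw -93.9 j6 108 -> delta [ 0.01  -0.001  0.362] turn -0.001 width 0.085 t 50.0667
```

carry_out --pt "0.01 0 0.05 0" --pt "0.01 0 0.15 0" --pt "0.01 0 0.25 0" --pt "0.01 0 0.32 0" --pt "0.01 0 0.36 0" --pt "0.01 0 0.36 0"

```text
t: 50.57
tool_pos: [0.4907, -0.3799, 0.0578]
tool_rot: [[-0.068, -0.998, -0.002], [-0.998, 0.068, -0.008], [0.008, 0.002, -1.0]]
wrist_force: [0.2, 0.4, 0.1]
grip_width: 0.0856
```

carry_out --pt "0 0 0 0" --pt "0 0 0 0" --pt "0 0 0 0" --pt "0 0 0 0" --pt "0 0 0 0" --pt "0 0 0 0" --fingers 1 --force 40

```text
t: 51.07
tool_pos: [0.4921, -0.3806, 0.0604]
tool_rot: [[-0.067, -0.998, 0.003], [-0.998, 0.067, -0.01], [0.01, -0.003, -1.0]]
wrist_force: [0.7, 1.9, 5.7]
grip_width: 0.069
```

carry_out --pt "0 0 -0.06 0" --pt "0 0 -0.2 0" --pt "0 0 -0.36 0" --pt "0 0 -0.52 0" --pt "0 0 -0.68 0" --pt "0 0 -0.84 0" --pt "0 0 -0.9 0" --pt "0 0 -0.9 0"

```text
t: 51.73
tool_pos: [0.4922, -0.3792, 0.2891]
tool_rot: [[-0.067, -0.998, 0.008], [-0.998, 0.067, -0.013], [0.012, -0.009, -1.0]]
wrist_force: [-0.4, -0.3, -1.4]
grip_width: 0.0692
```

```bash
python3 -c "
from h import *
p=slot(-.005,.065); go(*p,.28,86.6)"
```

```text
at [ 0.4922 -0.3792  0.2891] yaw -93.9 j6 108 -> delta [-2.332  0.156  0.006] turn -0.005 width 0.069 t 51.7333
```

carry_out --pt "-0.1 0.007 0 0" --pt "-0.25 0.017 0 0" --pt "-0.4 0.027 0 0" --pt "-0.55 0.037 0 0" --pt "-0.7 0.047 0 0" --pt "-0.85 0.057 0 0" --pt "-1.0 0.067 0 0" --pt "-1.0 0.067 0 0"

```text
t: 52.4
tool_pos: [0.4896, -0.1227, 0.2795]
tool_rot: [[-0.062, -0.998, -0.004], [-0.998, 0.062, -0.005], [0.006, 0.003, -1.0]]
wrist_force: [-0.7, -0.3, -1.4]
grip_width: 0.0693
```

carry_out --pt "-0.15 0.01 0 0" --pt "-0.3 0.02 0 0" --pt "-0.45 0.03 0 0" --pt "-0.6 0.04 0 0" --pt "-0.75 0.05 0 0" --pt "-0.9 0.06 0 0" --pt "-1.0 0.067 0 0" --pt "-1.0 0.067 0 0"

```text
t: 53.07
tool_pos: [0.4904, 0.1264, 0.2773]
tool_rot: [[-0.063, -0.998, -0.004], [-0.998, 0.063, -0.008], [0.008, 0.003, -1.0]]
wrist_force: [-0.8, -1.0, -1.7]
grip_width: 0.0692
```

carry_out --pt "-0.15 0.01 0 0" --pt "-0.26 0.02 0 0" --pt "-0.332 0.022 0 -0.005" --pt "-0.332 0.022 0 -0.005" --pt "-0.332 0.022 0.1 -0.005" --pt "-0.332 0.022 0.2 -0.005" --pt "-0.332 0.022 0.2 -0.005"

```text
t: 53.65
tool_pos: [0.4875, 0.203, 0.2224]
tool_rot: [[-0.062, -0.998, -0.013], [-0.998, 0.062, -0.014], [0.015, 0.012, -1.0]]
wrist_force: [-1.2, -1.8, -3.0]
grip_width: 0.0692
```

```bash
python3 -c "
from h import *
p=slot(-.0045,.065); go(*p,.165,86.6)"
```

```text
at [0.4875 0.203  0.2224] yaw -93.5 j6 46 -> delta [-0.013 -0.025  0.229] turn -0.002 width 0.069 t 53.65
```

carry_out --pt "-0.01 -0.018 0.05 0" --pt "-0.01 -0.018 0.13 0" --pt "-0.01 -0.018 0.18 0" --pt "-0.01 -0.018 0.2 0" --pt "-0.01 -0.018 0.2 0" --pt "-0.01 -0.018 0.2 0"

```text
t: 54.15
tool_pos: [0.4962, 0.2073, 0.1792]
tool_rot: [[-0.06, -0.998, -0.001], [-0.998, 0.06, -0.008], [0.008, 0.0, -1.0]]
wrist_force: [-0.6, -0.5, -1.5]
grip_width: 0.0692
```

```bash
python3 -c "
from h import *
p=slot(-.0045,.065); go(*p,.134,86.6);s=state();print(np.round(s['tool_rot'],3).tolist(),s['joint_vel'])"
```

```text
at [0.4962 0.2073 0.1792] yaw -93.4 j6 46 -> delta [0.008 0.011 0.181] turn -0.000 width 0.069 t 54.15
[[-0.06, -0.998, -0.001], [-0.998, 0.06, -0.008], [0.008, 0.0, -1.0]] [ 0.27446448 -0.70335623  0.85907108  0.08158048  0.21240429 -0.17162543]
```

carry_out --pt "0.008 0.011 0.03 0" --pt "0.008 0.011 0.06 0" --pt "0.008 0.011 0.09 0" --pt "0.008 0.011 0.11 0" --pt "0.008 0.011 0.12 0" --pt "0.008 0.011 0.12 0" --pt "0.008 0.011 0.12 0"

```text
t: 54.73
tool_pos: [0.4929, 0.2055, 0.1483]
tool_rot: [[-0.059, -0.998, -0.001], [-0.998, 0.059, -0.008], [0.008, 0.001, -1.0]]
wrist_force: [0.2, -0.1, -2.1]
grip_width: 0.0692
```

```bash
python3 -c "
from h import *
p=slot(-.0045,.065); go(*p,.134,86.6);s=state();print(s['wrist_force'])"
```

```text
at [0.4929 0.2055 0.1483] yaw -93.4 j6 46 -> delta [ 0.001 -0.001  0.057] turn -0.000 width 0.069 t 54.7333
[ 0.18521232 -0.07799201 -2.07034711]
```

carry_out --pt "0 0 0.01 0" --pt "0 0 0.02 0" --pt "0 0 0.03 0" --pt "0 0 0.04 0" --pt "0 0 0.05 0" --pt "0 0 0.055 0" --pt "0 0 0.055 0" --pt "0 0 0.055 0"

```text
t: 55.4
tool_pos: [0.4928, 0.2055, 0.1347]
tool_rot: [[-0.06, -0.998, -0.001], [-0.998, 0.06, -0.007], [0.008, 0.001, -1.0]]
wrist_force: [0.3, 1.2, -1.5]
grip_width: 0.0691
```

```bash
python3 -c "
from h import *
p=slot(-.0045,.065); go(*p,.134,86.6);s=state();print(s['wrist_force'])
c=read_camera('scene');cv2.imwrite('pics/s6.png',cv2.convertScaleAbs(cv2.resize(c['frame'][170:350,280:480],None,fx=3.5,fy=3.2),alpha=1.5))"
```

```text
at [0.4928 0.2055 0.1347] yaw -93.4 j6 46 -> delta [ 0.002 -0.002  0.003] turn -0.000 width 0.069 t 55.4
[ 0.31797592  1.1536339  -1.5176294 ]
```

View pics/s6.png

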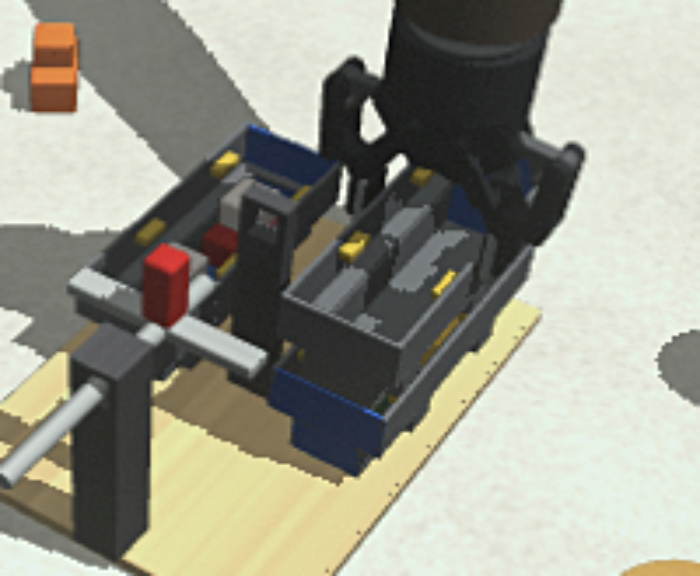

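The bin is inside bottom_a's rim at about ledge height, grey end over blue end. I'll lower it onto the ledges.

carry_out --pt "0 0 0.004 0" --pt "0 0 0.008 0" --pt "0 0 0.01 0" --pt "0 0 0.01 0"

```text
t: 55.78
tool_pos: [0.4928, 0.2055, 0.1343]
tool_rot: [[-0.059, -0.998, -0.0], [-0.998, 0.059, -0.008], [0.008, -0.0, -1.0]]
wrist_force: [-4.9, 0.2, 9.7]
grip_width: 0.069
```

carry_out --pt "0 0 0 0" --pt "0 0 0 0" --pt "0 0 0 0" --pt "0 0 -0.05 0" --pt "0 0 -0.2 0" --pt "0 0 -0.35 0" --pt "0 0 -0.5 0" --pt "0 0 -0.55 0" --fingers 0

```text
t: 56.45
tool_pos: [0.4953, 0.2074, 0.2758]
tool_rot: [[-0.059, -0.998, 0.008], [-0.998, 0.059, -0.003], [0.002, -0.008, -1.0]]
wrist_force: [0.8, 0.4, -0.2]
grip_width: 0.0851
```

```bash
python3 -c "
from h import *
go(.4895,-.4970,.26,86.3)"
```

```text
at [0.4953 0.2074 0.2758] yaw -93.4 j6 46 -> delta [ 2.814 -0.142  0.071] turn 0.004 width 0.085 t 56.45
```

Contact came at TCP 0.1343, as predicted. Now the far bin.

carry_out --pt "1.0 -0.05 0 0" --pt "1.0 -0.05 0 0" --pt "1.0 -0.05 0 0" --pt "1.0 -0.05 0 0" --pt "1.0 -0.05 0 0" --pt "1.0 -0.05 0 0" --pt "1.0 -0.05 0 0"

```text
t: 57.03
tool_pos: [0.4896, -0.0492, 0.2715]
tool_rot: [[-0.067, -0.998, -0.002], [-0.998, 0.067, -0.009], [0.009, 0.002, -1.0]]
wrist_force: [-0.4, 0.8, -0.8]
grip_width: 0.0855
```

carry_out --pt "1.0 -0.05 0 0" --pt "1.0 -0.05 0 0" --pt "1.0 -0.05 0 0" --pt "1.0 -0.05 0 0" --pt "1.0 -0.05 0 0" --pt "1.0 -0.05 0 0" --pt "1.0 -0.05 0 0"

```text
t: 57.62
tool_pos: [0.4876, -0.2998, 0.2724]
tool_rot: [[-0.066, -0.998, -0.003], [-0.998, 0.066, -0.009], [0.009, 0.002, -1.0]]
wrist_force: [1.0, 0.5, -0.0]
grip_width: 0.0855
```

carry_out --pt "0.814 -0.042 0 0.004" --pt "0.814 -0.042 0 0.004" --pt "0.814 -0.042 0 0.004" --pt "0.814 -0.042 0 0.004" --pt "0.814 -0.042 0 0.004" --pt "0.814 -0.042 0.15 0.004" --pt "0.814 -0.042 0.3 0.004" --pt "0.814 -0.042 0.3 0.004"

```text
t: 58.28
tool_pos: [0.4827, -0.4959, 0.1898]
tool_rot: [[-0.069, -0.998, -0.014], [-0.998, 0.069, 0.005], [-0.004, 0.014, -1.0]]
wrist_force: [-2.0, 1.8, -3.8]
grip_width: 0.0857
```

carry_out --pt "0 0 0.08 0" --pt "0 0 0.16 0" --pt "0 0 0.16 0" --pt "0 0 0.16 0"

```text
t: 58.62
tool_pos: [0.4865, -0.4986, 0.1606]
tool_rot: [[-0.065, -0.998, -0.003], [-0.998, 0.065, -0.008], [0.008, 0.002, -1.0]]
wrist_force: [0.2, 0.3, 1.3]
grip_width: 0.0857
```

```bash
python3 -c "
from h import *
go(.4895,-.4970,.0585,86.3)
c=read_camera('top');m=mask(c['frame'],'yellow');m[:,:225]=0
for b in blobs(m,12):
    if b[0][0]<355: print(b[0].round(),b[1][4])
"
```

```text
at [ 0.4865 -0.4986  0.1606] yaw -93.7 j6 118 -> delta [-0.01  -0.012  0.408] turn -0.000 width 0.086 t 58.6167
[237. 264.] 61
[268. 265.] 42
[310. 268.] 44
[339. 269.] 44
[234. 308.] 61
[265. 310.] 42
[308. 310.] 45
[337. 311.] 49
```

carry_out --pt "-0.01 -0.012 0.05 0" --pt "-0.01 -0.012 0.15 0" --pt "-0.01 -0.012 0.25 0" --pt "-0.01 -0.012 0.33 0" --pt "-0.01 -0.012 0.38 0" --pt "-0.01 -0.012 0.406 0" --pt "-0.01 -0.012 0.406 0"

```text
t: 59.25
tool_pos: [0.4892, -0.497, 0.0575]
tool_rot: [[-0.066, -0.998, -0.003], [-0.998, 0.066, -0.007], [0.007, 0.002, -1.0]]
wrist_force: [-0.3, 0.8, -1.1]
grip_width: 0.0851
```

carry_out --pt "0 0 0 0" --pt "0 0 0 0" --pt "0 0 0 0" --pt "0 0 0 0" --pt "0 0 0 0" --pt "0 0 0 0" --fingers 1 --force 40

```text
t: 59.75
tool_pos: [0.4903, -0.498, 0.0604]
tool_rot: [[-0.066, -0.998, 0.001], [-0.998, 0.066, -0.01], [0.01, -0.002, -1.0]]
wrist_force: [0.3, 0.7, 5.3]
grip_width: 0.0692
```

carry_out --pt "0 0 -0.06 0" --pt "0 0 -0.2 0" --pt "0 0 -0.36 0" --pt "0 0 -0.52 0" --pt "0 0 -0.68 0" --pt "0 0 -0.8 0" --pt "0 0 -0.8 0" --pt "0 0 -0.8 0"

```text
t: 60.42
tool_pos: [0.4898, -0.4957, 0.2604]
tool_rot: [[-0.066, -0.998, 0.002], [-0.998, 0.066, -0.009], [0.009, -0.003, -1.0]]
wrist_force: [-0.1, -0.6, -2.8]
grip_width: 0.0691
```

```bash
python3 -c "
from h import *
p=slot(-.0045,-.065); go(*p,.25,86.6)"
```

```text
at [ 0.4898 -0.4957  0.2604] yaw -93.8 j6 118 -> delta [-2.278  0.169  0.021] turn -0.004 width 0.069 t 60.4167
```

carry_out --pt "-0.1 0.007 0 0" --pt "-0.25 0.018 0 0" --pt "-0.4 0.029 0 0" --pt "-0.55 0.04 0 0" --pt "-0.7 0.051 0 0" --pt "-0.85 0.063 0 0" --pt "-1.0 0.074 0 0" --pt "-1.0 0.074 0 0"

```text
t: 61.08
tool_pos: [0.4856, -0.2396, 0.2542]
tool_rot: [[-0.061, -0.998, -0.006], [-0.998, 0.061, -0.004], [0.004, 0.006, -1.0]]
wrist_force: [-1.0, -0.5, -2.4]
grip_width: 0.0689
```

carry_out --pt "-0.15 0.01 0 0" --pt "-0.3 0.02 0 0" --pt "-0.45 0.03 0 0" --pt "-0.6 0.04 0 0" --pt "-0.75 0.05 0 0" --pt "-0.9 0.06 0 0" --pt "-1.0 0.074 0 0" --pt "-1.0 0.074 0 0"

```text
t: 61.75
tool_pos: [0.4842, 0.0088, 0.2525]
tool_rot: [[-0.061, -0.998, -0.006], [-0.998, 0.062, -0.007], [0.008, 0.005, -1.0]]
wrist_force: [-0.6, -0.0, -1.3]
grip_width: 0.069
```

carry_out --pt "-0.13 0.01 0 0" --pt "-0.24 0.018 0 -0.004" --pt "-0.278 0.021 0 -0.004" --pt "-0.278 0.021 0 -0.004" --pt "-0.278 0.021 0.05 -0.004" --pt "-0.278 0.021 0.12 -0.004" --pt "-0.278 0.021 0.12 -0.004" --pt "-0.278 0.021 0.12 -0.004"

```text
t: 62.42
tool_pos: [0.4839, 0.0736, 0.2228]
tool_rot: [[-0.061, -0.998, -0.005], [-0.998, 0.061, -0.01], [0.01, 0.005, -1.0]]
wrist_force: [0.6, -0.5, -1.2]
grip_width: 0.0693
```

```bash
python3 -c "
from h import *
p=slot(-.004,-.065); go(*p,.165,86.6)"
```

```text
at [0.4839 0.0736 0.2228] yaw -93.5 j6 58 -> delta [-0.009 -0.009  0.231] turn -0.001 width 0.069 t 62.4167
```

carry_out --pt "-0.005 -0.006 0.05 0" --pt "-0.005 -0.006 0.13 0" --pt "-0.005 -0.006 0.2 0" --pt "-0.005 -0.006 0.25 0" --pt "-0.005 -0.006 0.27 0" --pt "-0.005 -0.006 0.27 0" --pt "-0.005 -0.006 0.27 0"

```text
t: 63.0
tool_pos: [0.4871, 0.0755, 0.1575]
tool_rot: [[-0.06, -0.998, -0.0], [-0.998, 0.06, -0.008], [0.008, -0.0, -1.0]]
wrist_force: [0.2, 0.5, -2.0]
grip_width: 0.069
```

```bash
python3 -c "
from h import *
p=slot(-.004,-.065); go(*p,.134,86.6)"
```

```text
at [0.4871 0.0755 0.1575] yaw -93.4 j6 58 -> delta [0.001 0.004 0.094] turn -0.000 width 0.069 t 63.0
```

carry_out --pt "0.001 0.004 0.02 0" --pt "0.001 0.004 0.04 0" --pt "0.001 0.004 0.06 0" --pt "0.001 0.004 0.08 0" --pt "0.001 0.004 0.09 0" --pt "0.001 0.004 0.096 0" --pt "0.001 0.004 0.102 0" --pt "0.001 0.004 0.102 0"

```text
t: 63.67
tool_pos: [0.485, 0.0752, 0.1342]
tool_rot: [[-0.059, -0.998, -0.001], [-0.998, 0.059, -0.008], [0.009, 0.001, -1.0]]
wrist_force: [-10.0, 0.9, 20.9]
grip_width: 0.0694
```

```bash
python3 -c "
from h import *
p=slot(-.004,-.065); go(*p,.134,86.6);print(state()['wrist_force'])"
```

```text
at [0.485  0.0752 0.1342] yaw -93.4 j6 58 -> delta [-0.    -0.004  0.001] turn 0.000 width 0.069 t 63.6667
[-10.01200943   0.94571988  20.92149814]
```

Contact is again at 0.134, so the bin is on the ledges. I'll release it and check.

carry_out --pt "0 0 -0.004 0" --pt "0 0 -0.004 0" --pt "0 0 -0.004 0" --pt "0 0 -0.06 0" --pt "0 0 -0.2 0" --pt "0 0 -0.35 0" --pt "0 0 -0.5 0" --pt "0 0 -0.55 0" --fingers 0

```text
t: 64.33
tool_pos: [0.488, 0.0769, 0.2743]
tool_rot: [[-0.059, -0.998, 0.008], [-0.998, 0.059, -0.005], [0.005, -0.008, -1.0]]
wrist_force: [0.8, -0.1, 0.1]
grip_width: 0.0854
```

carry_out --pt "0.15 0 0 0" --pt "0.3 0 0 0" --pt "0.45 0 0 0" --pt "0.6 0 0 0" --pt "0.8 0 0 0" --pt "0.8 0 0 0" --pt "0.8 0 0 0" --pt "0.8 0 0 0"

```text
t: 65.0
tool_pos: [0.4735, -0.1237, 0.2697]
tool_rot: [[-0.061, -0.998, -0.002], [-0.998, 0.061, -0.008], [0.008, 0.002, -1.0]]
wrist_force: [-0.1, 0.8, 0.2]
grip_width: 0.0853
```

Run:
```python
from h import *
from scipy.optimize import linear_sum_assignment as lsa
c=read_camera("top");d=read_camera("scene")
px,W,M=carrier(c,.136,True)
t=np.array([.4938,.1399]); R=np.array([[.998,.059],[-.059,.998]])
C=np.linalg.norm((M@R.T+t)[:,None]-W[None],axis=2); i,j=lsa(C)
print(len(W),"offset mm",(1000*((W[j]-t)@R-M[i])).round(1).tolist())
g=max((b for b in blobs(mask(c["frame"],"red"),40) if b[0][0]<320),key=lambda b:b[1][4]);print("grip",g[0],cast(c,[g[0]],.2))
a=cv2.resize(c['frame'][170:350,215:370],(430,500),interpolation=cv2.INTER_CUBIC);b=cv2.resize(d['frame'][170:350,280:450],(370,392),interpolation=cv2.INTER_CUBIC)
cv2.imwrite('pics/t7.png',cv2.convertScaleAbs(np.hstack([a[60:452],b]),alpha=1.5))
go(*slot(.15,0),.26,86.6)
```

```text
6 offset mm [[-0.6, 0.8], [-0.7, 1.6], [-0.9, 0.8], [-0.8, 1.9], [-1.3, 0.3], [-0.3, 1.1]]
grip [291.42063492 190.87301587] [[0.64181143 0.13060491 0.2       ]]
at [ 0.4737 -0.1226  0.27  ] yaw -93.4 j6 82 -> delta [-1.053 -0.619  0.031] turn 0.000 width 0.085 t 65.1
```

View pics/t7.png

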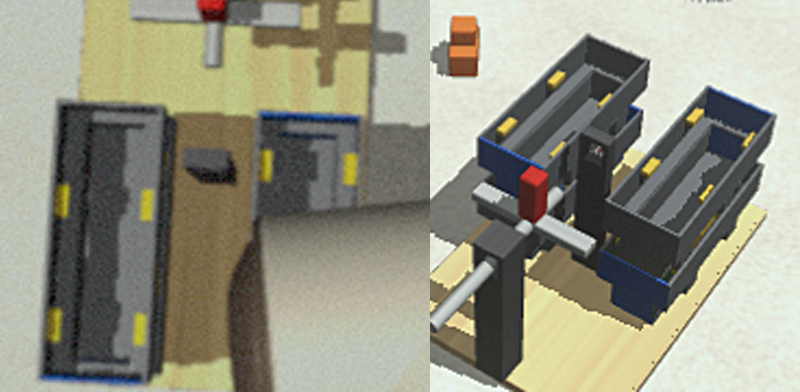

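Both bins sit on the ledges, blue end over grey end, and the six visible ledges are within 2 mm of where they should be. The arm hides the other two ledges of bin b. Now I'll slide the bolt home.

carry_out --pt "-0.12 -0.08 0 0" --pt "-0.25 -0.15 0 0" --pt "-0.38 -0.23 0 0" --pt "-0.5 -0.3 0 0" --pt "-0.62 -0.37 0 0" --pt "-0.75 -0.45 0 0" --pt "-0.87 -0.52 0 0" --pt "-1.0 -0.59 0 0"

```text
t: 65.77
tool_pos: [0.636, 0.1209, 0.268]
tool_rot: [[-0.057, -0.998, -0.002], [-0.998, 0.057, -0.008], [0.008, 0.001, -1.0]]
wrist_force: [0.6, -0.9, -0.2]
grip_width: 0.0856
```

carry_out --pt "-0.053 -0.029 0 0" --pt "-0.053 -0.029 0 0" --pt "-0.053 -0.029 0 0" --pt "-0.053 -0.029 0 0" --pt "-0.053 -0.029 0 0"

```text
t: 66.18
tool_pos: [0.6431, 0.1301, 0.2684]
tool_rot: [[-0.059, -0.998, -0.001], [-0.998, 0.059, -0.008], [0.008, 0.001, -1.0]]
wrist_force: [0.6, -0.1, 0.0]
grip_width: 0.0853
```

```bash
python3 -c "
from h import *
go(.642,.1308,.187,86.6)"
```

```text
at [0.6431 0.1301 0.2684] yaw -93.4 j6 61 -> delta [-0.005  0.004  0.326] turn -0.000 width 0.085 t 66.1833
```

carry_out --pt "0 0.004 0.1 0" --pt "0 0.004 0.2 0" --pt "0 0.004 0.28 0" --pt "0 0.004 0.322 0" --pt "0 0.004 0.322 0"

```text
t: 66.6
tool_pos: [0.641, 0.1285, 0.1852]
tool_rot: [[-0.061, -0.998, -0.006], [-0.998, 0.061, -0.009], [0.01, 0.006, -1.0]]
wrist_force: [-0.5, 0.3, -0.4]
grip_width: 0.0853
```

carry_out --pt "0 0 0 0" --pt "0 0 0 0" --pt "0 0 0 0" --pt "0 0 0 0" --pt "0 0 0 0" --pt "0 0 0 0" --pt "0 0 0 0" --pt "0 0 0 0" --fingers 1 --force 40

```text
t: 67.27
tool_pos: [0.643, 0.1307, 0.1885]
tool_rot: [[-0.059, -0.998, 0.001], [-0.998, 0.059, -0.006], [0.006, -0.001, -1.0]]
wrist_force: [-2.3, 5.3, 4.3]
grip_width: 0.0174
```

carry_out --pt "0 0.04 0 0" --pt "0 0.09 0 0" --pt "0 0.14 0 0" --pt "0 0.19 0 0" --pt "0 0.24 0 0" --pt "0 0.27 0 0" --pt "0 0.285 0 0" --pt "0 0.285 0 0"

```text
t: 67.93
tool_pos: [0.5731, 0.1348, 0.1885]
tool_rot: [[-0.059, -0.998, 0.004], [-0.998, 0.059, -0.006], [0.006, -0.004, -1.0]]
wrist_force: [4.1, 3.3, 1.3]
grip_width: 0.0175
```

carry_out --pt "0 0.02 0 0" --pt "0 0.02 0 0" --pt "0 0.02 0 0" --pt "0 0.02 0 0"

```text
t: 68.27
tool_pos: [0.5729, 0.1349, 0.1886]
tool_rot: [[-0.058, -0.998, 0.013], [-0.998, 0.058, -0.005], [0.004, -0.013, -1.0]]
wrist_force: [18.9, -1.4, -5.8]
grip_width: 0.0177
```

The bolt travelled 70 mm and is now against its stop. I'll ease off, release and retreat upward, then check.

carry_out --pt "0 -0.02 0 0" --pt "0 -0.02 0 0" --pt "0 -0.02 0 0" --pt "0 -0.02 0 0"

```text
t: 68.6
tool_pos: [0.5731, 0.1348, 0.1886]
tool_rot: [[-0.059, -0.998, 0.003], [-0.998, 0.059, -0.006], [0.006, -0.003, -1.0]]
wrist_force: [3.5, 4.7, 2.7]
grip_width: 0.0176
```

carry_out --pt "0 0 0 0" --pt "0 0 0 0" --pt "0 0 0 0" --pt "0 0 0 0" --pt "0 0 -0.1 0" --pt "0 0 -0.25 0" --pt "0 0 -0.4 0" --pt "0 0 -0.5 0" --fingers 0

```text
t: 69.27
tool_pos: [0.572, 0.1344, 0.3162]
tool_rot: [[-0.06, -0.998, 0.002], [-0.998, 0.06, -0.008], [0.008, -0.002, -1.0]]
wrist_force: [0.5, -0.1, -0.1]
grip_width: 0.0854
```

carry_out --pt "0.15 0 0 0" --pt "0.3 0 0 0" --pt "0.45 0 0 0" --pt "0.6 0 0 0" --pt "0.8 0 0 0" --pt "1 0 0 0" --pt "1 0 0 0" --pt "1 0 0 0"

```text
t: 69.93
tool_pos: [0.5554, -0.1183, 0.314]
tool_rot: [[-0.065, -0.998, -0.004], [-0.998, 0.065, -0.008], [0.009, 0.003, -1.0]]
wrist_force: [0.6, 0.2, -0.2]
grip_width: 0.0851
```

Run:
```python
from h import *
from scipy.optimize import linear_sum_assignment as lsa
c=read_camera("top");d=read_camera("scene")
px,W,M=carrier(c,.136,True)
t=np.array([.4938,.1399]); R=np.array([[.998,.059],[-.059,.998]])
C=np.linalg.norm((M@R.T+t)[:,None]-W[None],axis=2); i,j=lsa(C)
print(len(W),"offset mm",(1000*((W[j]-t)@R-M[i])).round(1).tolist())
g=max((b for b in blobs(mask(c["frame"],"red"),40) if b[0][0]<320),key=lambda b:b[1][4]);print("grip",g[0],cast(c,[g[0]],.2),"t",state()["t"])
a=cv2.resize(c['frame'],(400,300));b=cv2.resize(d['frame'][170:350,220:460],(400,300),interpolation=cv2.INTER_CUBIC)
cv2.imwrite('pics/t8.png',cv2.convertScaleAbs(np.hstack([a,b]),alpha=1.5))
```

```text
5 offset mm [[-0.3, 0.5], [-0.6, 1.6], [-0.8, 0.8], [-0.8, 1.9], [-1.0, -0.1]]
grip [286.87142857 231.8       ] [[0.57234661 0.13819347 0.2       ]] t 70.0333
```

View pics/t8.png

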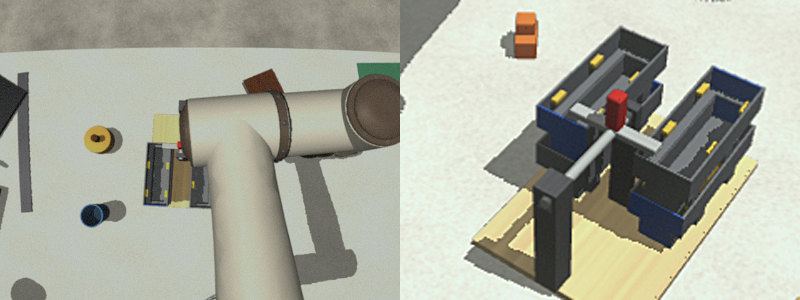

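```bash
python3 -c "
from cell import *
print(hand_in())"
```

```text
the job is handed in; nothing more can be done
None
```

I packed the carrier and handed the job in at about 70 s of the 210 s; `hand_in` gives no verdict. I drew the bolt, lifted out both loose bins and stood the red, blue, yellow and green bottles in the bottom bins. I then swapped the bins over, so each sits blue end over grey end without turning, and slid the bolt home.

**Last checks:**
- **Bottles:** before stacking, each cap centre was within 4 mm of its slot. A second view of the yellow and green ones agreed, so they stand on the floor.
- **Loose bins:** both touched down at the expected ledge height (TCP 134 mm). In the final picture five visible ledges were within 2 mm of where they should be. The arm hid the other three; bin b had three visible in the previous picture, also within 2 mm.
- **Bolt:** it moved 70 mm and stopped against its keeper at 19 N. The final picture put the grip about 3 mm from its starting spot, although the arm partly hid it.
- **Bystanders:** I saw no sign that the cup, weight or book had moved, but I did not measure them, and the arm partly hid the book at the end. The orange look-alike was never touched.

**What went wrong on the way:** the blue bottle first caught on the bin's inner step with about 10 N. The wrist had reached its joint limit and put it 4 mm off. I lifted it, corrected the position, and it went in freely.

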